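# Gift box into the locked display case

### The arm

A 6-joint arm with a two-finger parallel gripper is mounted at the origin on a cart in front of the work surface, level with it; the furniture and walls round the work are solid. World frame = base frame: x ahead of the robot, y to its left, z up, the work surface at z = 0. Lengths are in m, angles in rad, forces in N, time in s.
With the tool pointing down it reaches from about 0.35 to 0.775 m from the base axis. Payload 7.3 kg.
Tool frame: the origin (TCP) lies on the mounting face of the last link; the fingertips stand 178 mm ahead of it and the grasp point (between the pads) lies 159 mm ahead of it (robot.tcp_to_tips is the distance from the TCP to the fingertips, in m); z points along the fingers, y is the direction in which the jaws open and shut (so a half turn about z gives the same grasp; the last joint's range is limited). The gripper opens to 92 mm and grips with 3 to 60 N. Pads are 19 mm wide; open, the fingers measure 130 mm over their backs; the gripper's body (75 mm by 190 mm) begins 47 mm behind the grasp point.
Start: joints at [-1.393, 0.342, 1.524, -0, 1.275, -0.146], TCP at [0.167, -0.498, 0.405] pointing down, gripper open.
Joint ranges: [-2.53, 2.53], [-0.77, 2.02], [0.04, 2.7], [-1, 4.14], [0.28, 2.66], [-3.11, 3.11]. Speed limits (rad/s): [2.57, 2.57, 3.14, 3.14, 3.14, 3.14].

### API

Orientations are given as [roll, pitch, yaw] about the fixed x, y, z axes, in that order (R = Rz(yaw) Ry(pitch) Rx(roll)).
In Python, from cell import robot, viewer gives the robot as it stands.
- The arm moves only by the shell command python3 -m creep 'ROWS' [OPENING] [FORCE]. ROWS is JSON, a list that holds one entry, the list of rows, each a list of 6 numbers: the shift along the world's x, y, z in mm, then the turn, a rotation vector about the world's x, y, z in degrees. A call has 1 to 5 rows; each row shifts and turns the pose as measured when the row begins; what a row does not reach is not made up. A row lasts 1/12 s, in which the tool goes at most 41.7 mm and 7.16 degrees, less where a joint would pass 70% of its speed; a pose out of reach is approached as far as the arm can. A call with a gripper value outside its range is refused whole. OPENING is the closure, from -1 (fully open) to 1 (shut), set as the call begins (- or left out, the last holds). The fingers move at their own pace and stop on an object; FORCE is the grip in N (left out, the last holds). Time passes only in rows, so rows that do not move let the fingers close. It gives the time, the measured TCP pose, the force and the opening at its end, in the units of the state.
- robot.observe(): the state, without advancing time (a new reading comes with each control period).
- viewer.read_camera(name): name is "scene" or "side" or "wrist"; returns the picture (420x560x3 uint8, blue, green, red); there is no depth.
- viewer.camera_model(name): a dict with "fx", "fy", "cx", "cy" (pixels), "k1" (the pictures are not rectified: a ray, as slopes to the right and down, at radius r is drawn at 1 + k1 r^2 times it, then the intrinsics apply), "pose" (4x4, takes a point from camera to world coordinates); the wrist camera has in their place "mount" (4x4, takes a point from camera to tool coordinates, whose origin is the TCP and whose axes are the flange's). Camera axes: x right, y up, looking along -z (the intrinsics and any distortion apply to the point x, -y, -z); pixel columns grow to the right and rows downward; lengths in m; the calibration is good to about 2 mm. A picture is of the moment at which its call begins: read the wrist's pose just before it. camera_model takes no time and is no camera call.
- robot.hand_in(): hands the job in, once; it reports no verdict.
The state is a dict: "time": time; "qpos": joint angles; "qvel": joint speeds; "joint_efforts": joint torques, N m; "tool_pos": TCP position; "tool_rot": TCP orientation; "contact_force": force on the tool from outside, world axes, zero at the start; "torque": the same for the moment, N m; "opening": finger opening in m.
Only numpy, scipy, OpenCV 4.12 (cv2) and the standard library are available. Lean on these libraries where they do the work, as an engineer would, in place of code of your own. Each camera call takes 0.05 s, during which the arm holds its last target. There are 200 camera calls.

### The job

Put the plain gift box (the one without a bow) on show in the empty bay of the sloping counter case: turn the lock handle to free the sliding sash, slide the sash fully open, and lay the box flat on the sloping bed. Then slide the sash shut over it and turn the lock handle back a quarter turn to its stop, so that the lock draws the sash tight against its seal. Leave the two boxes with bows where they are.

Things in the scene. Friction and masses are not known exactly. Their poses are not given: they have to be found in the camera images.
- case: The display case, fixed: oak, 470 mm wide, 217 mm deep, 80 mm high in front and 205 mm at the back, glazed face sloping up at 30 degrees away from the robot. Origin: centre of its underside; x to its back, y left, z up. Two flat boxes lie behind the fixed pane of its left bay; the right bay, behind the sliding sash, is empty. The lock stands on the oak jamb right of the sash.
- case_bed: The case's grey sloping bed, moving with the case. Origin: on the bed, middle of the empty right bay. x up the slope, y left along the case, z squarely out of the face (30 degrees from vertical, towards the robot). With the sash open the opening spans x -95..115, y -92..81 mm, at z 60; jamb and sash tops at z 76. The bed is free from x -76 (ledge, 12 high) to x 85 (upright back board).
- sash_pull (a point): Middle of the steel pull bar on the left stile of the sliding sash (aluminium frame with glass, 190 x 236 mm, outermost on the face). The bar is 94 mm long along case_bed x, 12 mm wide along y, 16 mm thick; this point is 108 mm above the bed and 32 mm above the sash frame. Same axes as case_bed; moves with the sash along y.
- sash (a joint): Position of the sash in m along +y of case_bed: 0 = tight shut, 0.0045 = shut but loose (just touching the rubber seal on the jamb), 0.178 = fully open to the left. Drags with about 2 N and stays where it is left; the seal springs the last 4 mm back (up to 6 N), so only the lock holds it tight.
- lock_grip (a point): Middle of the lock's steel wing handle, on its turning axis (case_bed z), 112 mm above the bed and 36 mm above the jamb. The wing is 74 mm long along this point's x, 12 mm thick along its y; it spans 17 mm below to 13 mm above this point along z. Below it a crescent of 40 mm radius hooks behind a keeper post on the sash. Turns with the handle.
- lock (a joint): Angle of the lock handle in rad, growing anticlockwise as one looks at the face: 0 = free (wing points up the slope; stop), 1.57 = locked (wing level; stop at 1.62). Below 0.35 the crescent is clear of the keeper post; turned up with the sash pushed shut (sash under 0.008) it catches the post and draws the sash to 0. Takes under 0.4 N m and stays where left; a grip slips ~0.1 rad, so turn to the stop.
- gift_plain: The gift box to put on show: plain lidded carton without bow, 62 mm along its x, 85 mm along its y, 40 mm high, 0.14 kg, loose on the counter right of the case. Origin: centre of its underside, z up.
- gift_bow_a: Bystander: gift box tied with a bow, 70 x 112 x 62 mm, on the counter; origin at the centre of its underside.
- gift_bow_b: Bystander: gift box tied with a bow, 68 x 102 x 67 mm, on the counter; origin at the centre of its underside.

How it is judged:
On the way, in this order (a step that is already met when the one before it is completed fails the run):
1. the lock handle is turned to its free position (value of joint lock below 0.35 rad), for 0.1 s.
2. the sash is slid open (value of joint sash above 0.14 m), for 0.1 s.
3. the plain box lies flat on the sloping bed in the open bay, let go (z of gift_plain in the frame of case_bed between -0.004 and 0.005 m and x of gift_plain in the frame of case_bed between -0.08 and 0.07 m and y of gift_plain in the frame of case_bed between -0.09 and 0.07 m and angle between the z axis of gift_plain and the z axis of case_bed, either way round below 0.12 rad and contact force between gift_plain and the fingers below 0.1 N and value of joint sash above 0.1 m), for 0.2 s.
4. the sash is slid shut over the box, the lock still free (value of joint sash below 0.009 m and value of joint lock below 0.6 rad), for 0.1 s.
At the end, for the whole second after the job is handed in: The lock handle is beyond 1.3 rad, the sash is drawn to within 2 mm of tight shut, and the plain box lies still and flat (within 0.12 rad, underside within 5 mm of the bed) in the right-hand bay under the sash (value of joint lock above 1.3 rad and value of joint sash below 0.002 m and z of gift_plain in the frame of case_bed between -0.004 and 0.005 m and x of gift_plain in the frame of case_bed between -0.08 and 0.07 m and y of gift_plain in the frame of case_bed between -0.09 and 0.07 m and angle between the z axis of gift_plain and the z axis of case_bed, either way round below 0.12 rad and linear speed of gift_plain below 0.01 m/s); the robot touches nothing.
It fails at once if a box with a bow is pushed more than 30 mm (distance of any of gift_bow_a, gift_bow_b from where it was at the start of the episode above 0.03 m).
It also fails if it takes over 72 s, if anything falls off the work surface, if the arm or the gripper's body presses on something with over 40 N, if the wrist force passes 120 N, or if a joint passes its speed limit or range.

## Working session

There is one attempt and no reset: what is moved stays moved. The work goes in short steps, Python scripts to look and compute and a shell command to move; the robot and the scene stay as the last step left them, time stands still between calls to the robot, and variables do not carry over. Pictures are saved under pics/ and viewed, about 8 in all and at most 12, crops included, and the job is handed in when it is done.

```bash
ls; mkdir -p pics
python3 - <<'E'
from cell import robot, viewer
import cv2, numpy as np
s=robot.observe(); print(s)
a=viewer.read_camera("scene"); b=viewer.read_camera("side"); 
cv2.imwrite("pics/scene0.png",a); cv2.imwrite("pics/side0.png",b)
for n in("scene","side","wrist"): print(n,viewer.camera_model(n))
E
```

```text
pics
{'time': 0.0, 'qpos': array([-1.39300734e+00,  3.42721497e-01,  1.52504321e+00,  4.13484514e-05,
        1.27537753e+00, -1.45980887e-01]), 'qvel': array([-0.00135371, -0.00062697, -0.00042138,  0.00018223,  0.00129948,
       -0.0002724 ]), 'joint_efforts': array([-1.39203876e-03, -4.31246138e+01, -2.44225931e+01,  7.15543795e-02,
        5.57404803e-02, -1.14083439e-04]), 'tool_pos': array([ 0.16703597, -0.49757163,  0.40403624]), 'tool_rot': array([-3.14006530e+00, -2.64525096e-04,  3.23757605e-01]), 'contact_force': array([0.03908655, 0.37089832, 0.06990826]), 'torque': array([0.02479705, 0.02023576, 0.00242469]), 'opening': 0.09174788029028873}
scene {'fx': 505.1482816588421, 'fy': 505.1482816588421, 'cx': 281.62345663475963, 'cy': 213.189831194697, 'k1': 0.06541698628443487, 'pose': array([[ 0.7877786 ,  0.38694807, -0.47924531, -0.05929586],
       [-0.6159522 ,  0.49136076, -0.61576578, -0.94795712],
       [-0.00278704,  0.78027931,  0.625425  ,  0.95472356],
       [ 0.        ,  0.        ,  0.        ,  1.        ]])}
side {'fx': 440.1811284460102, 'fy': 440.1811284460102, 'cx': 280.8652167081056, 'cy': 205.5675201614838, 'k1': -0.01659983030958308, 'pose': array([[ 0.86022469,  0.23901327, -0.45042885,  0.07585291],
       [-0.5095612 ,  0.37002605, -0.77680635, -0.96045589],
       [-0.01899662,  0.89774906,  0.44009743,  0.59701735],
       [ 0.        ,  0.        ,  0.        ,  1.        ]])}
wrist {'fx': 363.6828776641479, 'fy': 363.6828776641479, 'cx': 273.05727901633674, 'cy': 207.03404743435306, 'k1': -0.025221362197845175, 'mount': array([[-1.63578791e-04,  9.65116310e-01,  2.61821469e-01,
         6.96402738e-02],
       [ 9.99999753e-01, -2.12033741e-05,  7.02931177e-04,
         1.25285652e-03],
       [ 6.83961842e-04,  2.61821519e-01, -9.65116068e-01,
         1.90064109e-02],
       [ 0.00000000e+00,  0.00000000e+00,  0.00000000e+00,
         1.00000000e+00]])}
```

View pics/scene0.png

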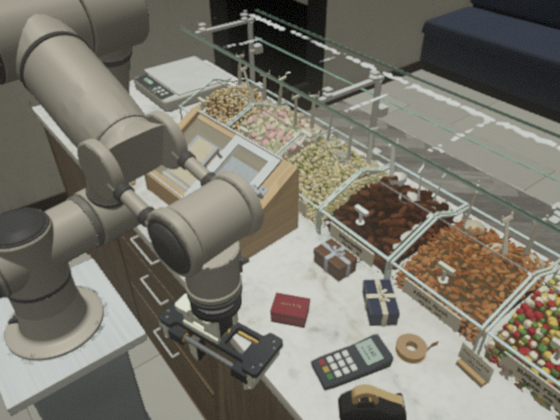

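View pics/side0.png

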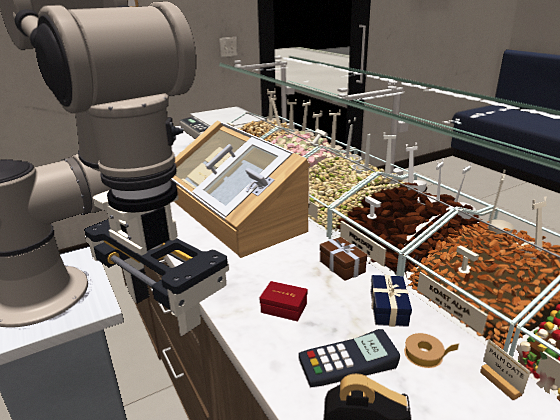

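The side view shows the red plain box near (283,300), bow boxes at (342,258) and (390,300), and the case with its lock at ~(260,185). I'll crop in on the case.

```bash
cat > h.py <<'E'
import cv2, numpy as np
from cell import robot, viewer
from scipy.spatial.transform import Rotation as R
def toolT(s=None):
    s=s or robot.observe(); T=np.eye(4); T[:3,:3]=R.from_euler('xyz',s['tool_rot']).as_matrix(); T[:3,3]=s['tool_pos']; return T
def cam(n,T=None):
    m=viewer.camera_model(n); P=m['pose'] if 'pose' in m else (toolT() if T is None else T)@m['mount']; return m,P
def ray(n,uv,T=None):
    m,P=cam(n,T); d=np.array([(uv[0]-m['cx'])/m['fx'],(uv[1]-m['cy'])/m['fy']]); p=d.copy()
    for _ in range(20): p=d/(1+m['k1']*(p@p))
    v=P[:3,:3]@np.array([p[0],-p[1],-1]); return P[:3,3],v/np.linalg.norm(v)
def onz(n,uv,z,T=None):
    o,v=ray(n,uv,T); return o+v*(z-o[2])/v[2]
def onplane(n,uv,p0,nrm,T=None):
    o,v=ray(n,uv,T); return o+v*((p0-o)@nrm)/(v@nrm)
def tri(n1,a,n2,b,T1=None,T2=None):
    o1,v1=ray(n1,a,T1);o2,v2=ray(n2,b,T2)
    t=np.linalg.lstsq(np.c_[v1,-v2],o2-o1,rcond=None)[0]
    return (o1+v1*t[0]+o2+v2*t[1])/2, np.linalg.norm(o1+v1*t[0]-o2-v2*t[1])
def proj(n,X,T=None):
    m,P=cam(n,T); c=P[:3,:3].T@(np.asarray(X)-P[:3,3]); p=np.array([c[0],-c[1]])/-c[2]; p=p*(1+m['k1']*(p@p)); return np.array([m['fx']*p[0]+m['cx'],m['fy']*p[1]+m['cy']])
E
python3 - <<'E'
import cv2
a=cv2.imread("pics/side0.png")[110:265,170:325]; b=cv2.imread("pics/scene0.png")[100:265,140:305]
k=dict(fx=2.5,fy=2.5,interpolation=cv2.INTER_CUBIC)
a=cv2.resize(a,(400,400),interpolation=cv2.INTER_CUBIC); b=cv2.resize(b,(400,400),interpolation=cv2.INTER_CUBIC)
import numpy as np
cv2.imwrite("pics/crop0.png",np.hstack([a,b]))
E
```

```text
(no output)
```

View pics/crop0.png

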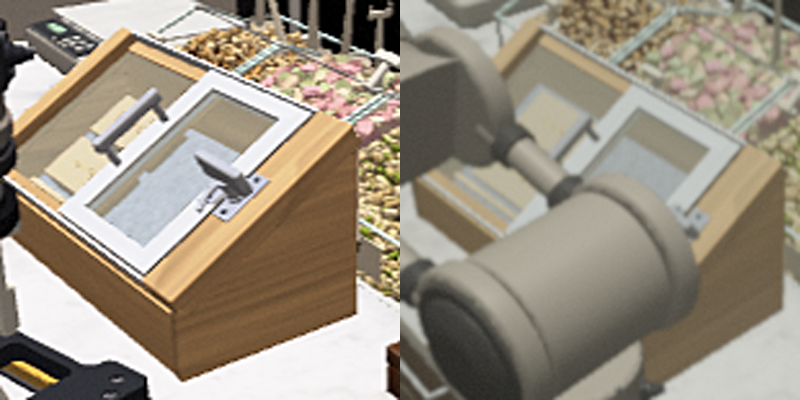

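Run:
```python
from h import *
S=155/400; s=lambda u,v:(170+u*S,110+v*S); c=lambda u,v:(140+(u-400)*165/400,100+v*165/400)
bf=onz('side',s(183,380),0); bb=onz('side',s(356,315),0); tf=onz('side',s(173,306),.08); tb=onz('side',s(357,148),.205)
bb2=onz('scene',c(783,307),0); tb2=onz('scene',c(783,170),.205)
for n,p in dict(bf=bf,bb=bb,tf=tf,tb=tb,bb2=bb2,tb2=tb2).items(): print(n,p.round(4))
print(np.linalg.norm(bb-bf), np.degrees(np.arctan2(*(bb-bf)[1::-1])),np.degrees(np.arctan2(*(tb-tf)[1::-1])))
print('pull',tri('side',s(128,122),'scene',c(578,120)))
# red box
for n in('side','scene'):
    a=cv2.imread(f'pics/{n}0.png'); h=cv2.cvtColor(a,cv2.COLOR_BGR2HSV)
    m=(((h[...,0]<8)|(h[...,0]>172))&(h[...,1]>140)&(h[...,2]>40)).astype(np.uint8)
    cs=max([q for q in cv2.findContours(m,0,2)[0] if cv2.boundingRect(q)[1]>200 and cv2.boundingRect(q)[0]<350],key=cv2.contourArea)
    print(n,cv2.contourArea(cs),cv2.boundingRect(cs),cv2.approxPolyDP(cs,3,True)[:,0].tolist())
    z=cv2.resize(a[270:335,245:325],None,fx=5,fy=5,interpolation=2); cv2.imwrite(f'pics/red_{n}.png',z)
```

```text
bf [ 0.4538 -0.1046  0.    ]
bb [ 0.6652 -0.0888  0.    ]
tf [ 0.4513 -0.0991  0.08  ]
tb [ 0.6422 -0.122   0.205 ]
bb2 [ 0.6711 -0.0871  0.    ]
tb2 [ 0.6618 -0.0927  0.205 ]
0.21204797310735873 4.271200898046292 -6.813109112473199
pull (array([0.55035149, 0.18096666, 0.16759833]), np.float64(0.033373277400194835))
side 1301.0 (260, 281, 47, 40) [[271, 281], [260, 297], [262, 312], [296, 320], [306, 303], [306, 289]]Traceback (most recent call last):
  File "<stdin>", line 12, in <module>
ValueError: max() iterable argument is empty
```

```bash
python3 -m creep '[[[30,25,10,0,0,0],[30,25,10,0,0,0],[30,25,10,0,0,0],[30,25,5,0,0,0],[30,25,5,0,0,0]]]' -1 && python3 -m creep '[[[6,40,0,0,-5,-3],[6,40,0,0,-5,-3],[6,40,0,0,-5,-3],[6,40,0,0,-3,-3],[6,40,0,0,0,-3]]]' && python3 -m creep '[[[6,40,0,0,0,0],[6,40,0,0,0,0],[6,40,0,0,0,0],[6,40,0,0,0,0],[6,40,0,0,0,0]]]'
python3 - <<'E'
from h import *
s=robot.observe(); a=viewer.read_camera('wrist'); b=viewer.read_camera('side'); cv2.imwrite('pics/w1.png',a); cv2.imwrite('pics/side1.png',b)
np.save('w1.npy',toolT(s)); print(s['tool_pos'],s['tool_rot'],s['qpos'])
E
```

```text
time: 0.52
tool_pos: [0.3158, -0.3721, 0.4414]
tool_rot: [-3.133, 0.002, 0.31]
contact_force: [0.4, -0.2, -0.1]
opening: 0.0919
time: 0.93
tool_pos: [0.3499, -0.1671, 0.4397]
tool_rot: [3.084, -0.32, 0.047]
contact_force: [0.7, 0.2, 0.0]
opening: 0.0917
time: 1.35
tool_pos: [0.3762, 0.0397, 0.4395]
tool_rot: [3.085, -0.324, 0.039]
contact_force: [1.2, -1.0, -0.5]
opening: 0.0918
[0.3762157  0.03965601 0.43949546] [ 3.08519336 -0.32375413  0.03863728] [-0.09296856 -0.04583485  1.91628146 -0.01754766  0.94305576  1.45635846]
```

View pics/w1.png

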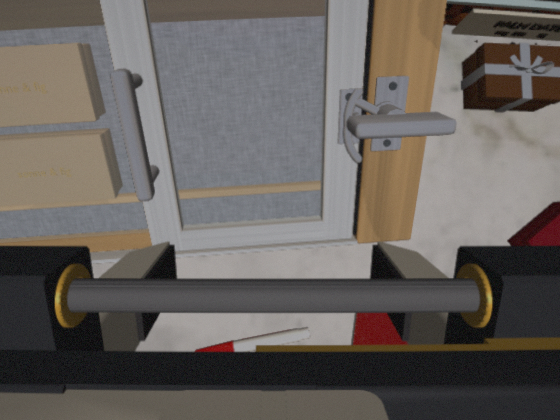

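The wrist view shows the pull bar (124,72)–(146,198), the lock wing (352,126)–(455,124), level, and the brown bow box at top right. I need a second view to triangulate.

Run:
```python
from h import *
b=cv2.imread('pics/side1.png'); cv2.imwrite('pics/c1.png',cv2.resize(b[120:320,150:350],(600,600),interpolation=2))
```

```text
(no output)
```

View pics/c1.png

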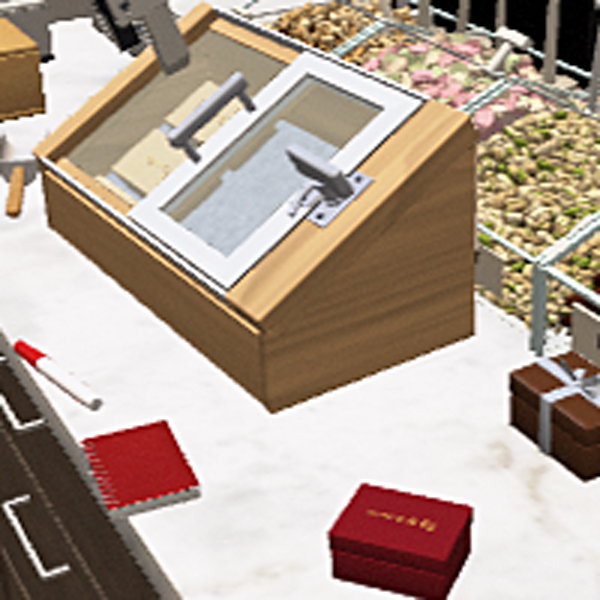

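Run:
```python
from h import *
T=np.load('w1.npy'); s=lambda u,v:(150+u/3,120+v/3)
P={k:onz('side',s(*p),z) for k,p,z in [('bf',(272,411),0),('bb',(474,333),0),('tf',(265,332),.08),('tb',(474,122),.205),('lf',(48,222),0),('ltf',(36,158),.08),('ltb',(205,5),.205)]}
for k,p in P.items(): print(k,p.round(4))
ang=lambda a,b:np.degrees(np.arctan2((P[b]-P[a])[1],(P[b]-P[a])[0]))
print(ang('bf','bb'),ang('tf','tb'),ang('bf','lf')-90,ang('tf','ltf')-90,np.linalg.norm(P['lf']-P['bf']),np.linalg.norm(P['ltf']-P['tf']))
print('pull',tri('side',s(207,105),'wrist',(135,135),None,T)); 
for a,b in [((172,133),(146,196)),((240,78),(124,73))]: print('pullend',tri('side',s(*a),'wrist',b,None,T))
print('lock',tri('side',s(325,170),'wrist',(403,125),None,T))
for a,b in [((290,152),(352,126)),((358,187),(455,124))]: print('wingend',tri('side',s(*a),'wrist',b,None,T))
# red box side
for p,z in [((330,548),0.040),((365,485),.04),((472,515),.04),((437,565),.04)]: pass
b=cv2.imread('pics/side1.png'); 
for p in [(365,485),(472,517),(435,567),(330,534)]: print('box top',onz('side',s(*p),.04).round(4))
```

```text
bf [ 0.4538 -0.1032  0.    ]
bb [ 0.6686 -0.0839  0.    ]
tf [ 0.4494 -0.1102  0.08  ]
tb [ 0.6676 -0.0825  0.205 ]
lf [0.4124 0.3738 0.    ]
ltf [0.4072 0.3642 0.08  ]
ltb [0.6264 0.3946 0.205 ]
5.123826893469071 7.238280718363667 4.954846656058621 5.0826077133156815 0.47877319829195536 0.47627400910802203
pull (array([0.51147412, 0.1245598 , 0.18999821]), np.float64(0.001798294256909257))
pullend (array([0.47180175, 0.11999591, 0.17202046]), np.float64(0.0010140689780991604))
pullend (array([0.54762171, 0.12737365, 0.20869236]), np.float64(0.0019487615605010358))
lock (array([ 0.52906909, -0.06867636,  0.18669668]), np.float64(0.003576067509692499))
wingend (array([ 0.52166843, -0.02760664,  0.19213953]), np.float64(0.003536280517714727))
wingend (array([ 0.53417068, -0.11099498,  0.18442086]), np.float64(0.007578606200180356))
box top [ 0.442  -0.2832  0.04  ]
box top [ 0.4858 -0.354   0.04  ]
box top [ 0.4363 -0.385   0.04  ]
box top [ 0.3947 -0.3188  0.04  ]
```

```bash
cat >> h.py <<'E'
yaw=np.radians(5.0); Cc=np.array([.541,.139,0]); Rc=R.from_euler('z',yaw).as_matrix()
Rb=Rc@R.from_euler('y',-30,degrees=True).as_matrix()   # bed axes
F0=Cc+Rc@np.array([-.1085,0,.08])                      # point on bed z=60 plane
def onbed(n,uv,z,T=None): return onplane(n,uv,F0+Rb[:,2]*(z-.06),Rb[:,2],T)
def bedc(p): return Rb.T@(p-F0)+[0,0,.06]    # bed axes, arbitrary x,y origin
def frombed(b): return F0+Rb@(np.asarray(b)-[0,0,.06])
E
python3 - <<'E'
from h import *
print(Rb.round(3))
T=np.load('w1.npy')
s=lambda u,v:(150+u/3,120+v/3)
def show(k,n,uv,z): p=onbed(n,uv,z,T if n=='wrist' else None); print(k,n,p.round(4),bedc(p).round(4))
for k,uv,z in [('pull a',(146,196),.116),('pull b',(124,73),.116),('wing l',(352,117),.125),('wing r',(453,117),.125),('keeper',(350,97),.080),('plate',(390,78),.076),('plate',(390,150),.076),
 ('jamb edge r',(422,240),.076),('jamb bot l',(356,243),.076),('sash bl',(150,250),.076),('sash br',(353,240),.076),('glass bl',(181,235),.076),('glass tr',(327,0),.076),('ledge',(250,192),.012)]: show(k,'wrist',uv,z)
for k,uv,z in [('pull a',s(172,130),.116),('pull b',s(240,75),.116),('wing l',s(290,150),.125),('wing r',s(355,187),.125),('sash b r',s(225,286),.076),('sash b l',s(130,210),.076),('sash t r',s(422,100),.076),('sash t l',s(305,55),.076)]: show(k,'side',uv,z)
E
```

```text
[[ 0.863 -0.087 -0.498]
 [ 0.075  0.996 -0.044]
 [ 0.5    0.     0.866]]
pull a wrist [0.4718 0.1218 0.1666] [ 0.0763 -0.0111  0.116 ]
pull b wrist [0.5478 0.1265 0.2106] [ 0.1642 -0.0131  0.116 ]
wing l wrist [ 0.527  -0.0257  0.2014] [ 0.1302 -0.1629  0.125 ]
wing r wrist [ 0.5306 -0.0989  0.1997] [ 0.1269 -0.2361  0.125 ]
keeper wrist [ 0.5549 -0.0339  0.165 ] [ 0.1354 -0.1734  0.08  ]
plate wrist [ 0.5707 -0.0654  0.1679] [ 0.1481 -0.2062  0.076 ]
plate wrist [ 0.5195 -0.0767  0.1379] [ 0.0881 -0.213   0.076 ]
jamb edge r wrist [ 0.4409 -0.1276  0.0902] [-0.0074 -0.2569  0.076 ]
jamb bot l wrist [ 0.4369 -0.0604  0.0912] [-0.0053 -0.1896  0.076 ]
sash bl wrist [0.4268 0.137  0.0953] [0.0029 0.008  0.076 ]
sash br wrist [ 0.4398 -0.0569  0.0931] [-0.0016 -0.1863  0.076 ]
glass bl wrist [0.4416 0.1072 0.1023] [ 0.017 -0.023  0.076]
glass tr wrist [ 0.6143 -0.0087  0.1958] [ 0.2039 -0.1535  0.076 ]
ledge wrist [0.4883 0.045  0.0522] [ 0.0275 -0.0891  0.012 ]
pull a side [0.477  0.1319 0.1701] [ 0.0833 -0.0015  0.116 ]
pull b side [0.5477 0.1294 0.2107] [ 0.1644 -0.0101  0.116 ]
wing l side [ 0.5176 -0.0325  0.1956] [ 0.1187 -0.1688  0.125 ]
wing r side [ 0.5253 -0.1295  0.1951] [ 0.1177 -0.2661  0.125 ]
sash b r side [ 0.4438 -0.0478  0.0958] [ 0.0039 -0.1776  0.076 ]
sash b l side [0.4309 0.1394 0.0978] [0.0079 0.01   0.076 ]
sash t r side [ 0.6474 -0.0315  0.2137] [ 0.2397 -0.1791  0.076 ]
sash t l side [0.6263 0.15   0.2107] [0.2338 0.0035 0.076 ]
```

```bash
cat >> h.py <<'E'
def orient(j): # j='x': jaws along bed x ; 'y': jaws along bed y
    z=-Rb[:,2]; y=Rb[:,0] if j=='x' else -Rb[:,1]; return np.c_[np.cross(y,z),y,z]
def plan(grasp,Rt,n=1):
    s=robot.observe(); T=toolT(s); Rt=Rt if Rt is not None else T[:3,:3]
    tcp=np.asarray(grasp)-.159*Rt[:,2]; d=(tcp-T[:3,3])*1000; w=np.degrees(R.from_matrix(Rt@T[:3,:3].T).as_rotvec())
    n=max(n,int(np.ceil(max(np.linalg.norm(d)/41,np.linalg.norm(w)/7.1))))
    print('t',round(s['time'],2),'F',s['contact_force'].round(1),'op',round(s['opening'],4),'tcp target',tcp.round(3))
    print('total',d.round(1),w.round(2),'rows',n,'each',(d/n).round(1),(w/n).round(2))
E
python3 - <<'E'
from h import *
plan(frombed([.120,-.202,.19]),orient('x'))
E
```

```text
t 1.45 F [-0.1 -0.9 -1.7] op 0.0917 tcp target [ 0.41  -0.075  0.39 ]
total [  33.8 -118.9  -49.1] [-34.38  -8.98  85.18] rows 13 each [ 2.6 -9.1 -3.8] [-2.64 -0.69  6.55]
```

```bash
python3 -m creep '[[[3,-9,-4,-2.64,-0.69,6.55],[3,-9,-4,-2.64,-0.69,6.55],[3,-9,-4,-2.64,-0.69,6.55],[3,-9,-4,-2.64,-0.69,6.55],[3,-9,-4,-2.64,-0.69,6.55]]]' >/dev/null; python3 -m creep '[[[3,-9,-4,-2.64,-0.69,6.55],[3,-9,-4,-2.64,-0.69,6.55],[3,-9,-4,-2.64,-0.69,6.55],[3,-9,-4,-2.64,-0.69,6.55],[3,-9,-4,-2.64,-0.69,6.55]]]' >/dev/null;  python3 -m creep '[[[2,-9,-4,-2.64,-0.69,6.55],[2,-9,-4,-2.64,-0.69,6.55],[2,-9,-4,-2.64,-0.69,6.55],[0,0,0,0,0,0]]]'
python3 - <<'E'
from h import *
plan(frombed([.120,-.202,.19]),orient('x'))
s=robot.observe(); a=viewer.read_camera('wrist'); np.save('w2.npy',toolT(s)); cv2.imwrite('pics/w2.png',a); print(s['qpos'])
E
```

```text
time: 2.62
tool_pos: [0.4095, -0.0783, 0.3831]
tool_rot: [2.629, -0.003, 1.629]
contact_force: [-0.3, 0.1, 0.4]
opening: 0.092
t 2.62 F [-0.3  0.1  0.4] op 0.092 tcp target [ 0.41  -0.075  0.39 ]
total [0.6 3.1 7.2] [-0.1  -0.64  1.67] rows 1 each [0.6 3.1 7.2] [-0.1  -0.64  1.67]
[-0.45728236  0.06257765  2.00874246  0.41014477  0.65738472 -0.78905743]
```

View pics/w2.png

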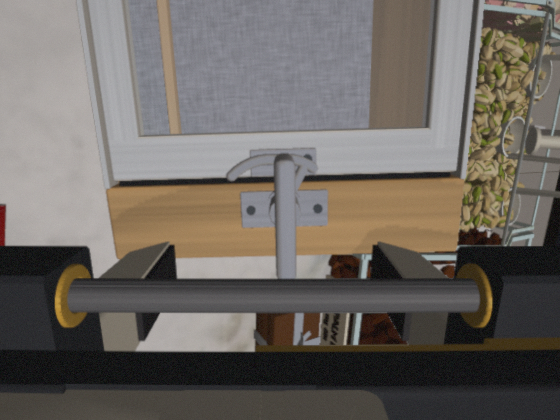

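The lock plate is centred at (285,209) between its screws; the wing runs along u≈285 from its end at v≈155, lined up between the fingers.

Run:
```python
from h import *
T=np.load('w2.npy')
for k,uv,z in [('plate',(284.5,209),.076),('wing end',(284,158),.120),('wing mid',(286,220),.125),('jamb left',(270,181),.076),('jamb right',(270,253),.076),('sash ends',(107,182),.076),('sash end',(468,178),.076),('ledge',(165,60),.012)]:
    print(k,bedc(onbed('wrist',uv,z,T)).round(4))
plan(frombed([.120,-.202,.113]),orient('x'))
```

```text
plate [ 0.1209 -0.2081  0.076 ]
wing end [ 0.1206 -0.1657  0.12  ]
wing mid [ 0.121  -0.2005  0.125 ]
jamb left [ 0.1112 -0.1877  0.076 ]
jamb right [ 0.1097 -0.2415  0.076 ]
sash ends [-0.003  -0.1855  0.076 ]
sash end [ 0.2482 -0.1888  0.076 ]
ledge [ 0.0279 -0.0995  0.012 ]
t 2.67 F [-0.8  0.1 -0.5] op 0.0917 tcp target [ 0.448 -0.072  0.324]
total [ 39.1   6.  -59.7] [-0.3  -0.68  2.07] rows 2 each [ 19.6   3.  -29.9] [-0.15 -0.34  1.04]
```

```bash
python3 -m creep '[[[13,1,-20,0,-0.2,0.7],[13,1,-20,0,-0.2,0.7],[13,1,-20,0,-0.2,0.7],[0,0,0,0,0,0]]]'; python3 -c "
from h import *
plan(frombed([.121,-.205,.113]),orient('x'))"
```

```text
time: 3.0
tool_pos: [0.4488, -0.0756, 0.3233]
tool_rot: [2.616, -0.011, 1.638]
contact_force: [-1.5, 0.6, 0.1]
opening: 0.0917
t 3.0 F [-1.5  0.6  0.1] op 0.0917 tcp target [ 0.45  -0.075  0.324]
total [0.8 0.8 0.8] [-0.66  0.06  1.13] rows 1 each [0.8 0.8 0.8] [-0.66  0.06  1.13]
```

```bash
python3 -m creep '[[[0.8,0.8,0.8,-0.66,0,1.1],[0,0,0,0,0,0],[0,0,0,0,0,0],[0,0,0,0,0,0],[0,0,0,0,0,0]]]' 1 20;python3 -m creep '[[[0,0,0,0,0,0],[0,0,0,0,0,0],[0,0,0,0,0,0],[0,0,0,0,0,0],[0,0,0,0,0,0]]]'
```

```text
time: 3.42
tool_pos: [0.4486, -0.074, 0.3272]
tool_rot: [2.616, -0.002, 1.652]
contact_force: [-0.1, -0.2, -0.1]
opening: 0.0631
time: 3.83
tool_pos: [0.4481, -0.0741, 0.3293]
tool_rot: [2.613, -0.001, 1.651]
contact_force: [-1.2, -0.4, -0.8]
opening: 0.0295
```

```bash
python3 -m creep '[[[1,0,-5,0,0,0],[0,0,-1,0,0,0],[0,0,-0.5,0,0,0],[0,0,-0.5,0,0,0],[0,0,-0.5,0,0,0]]]'; python3 -c "
from h import *
plan(frombed([.121,-.205,.113]),orient('x'))"
```

```text
time: 4.25
tool_pos: [0.4481, -0.074, 0.3226]
tool_rot: [2.611, 0.0, 1.652]
contact_force: [-7.4, -0.2, 9.0]
opening: 0.0189
t 4.25 F [-7.4 -0.2  9. ] op 0.0189 tcp target [ 0.45  -0.075  0.324]
total [ 1.5 -0.8  1.5] [-0.01  0.4   0.34] rows 1 each [ 1.5 -0.8  1.5] [-0.01  0.4   0.34]
```

```bash
python3 -m creep '[[[-0.5,0,2,0,0,0],[0,0,-0.4,0,0,0],[0,0,-0.4,0,0,0],[0,0,-0.4,0,0,0],[0,0,-0.4,0,0,0]]]'; python3 -c "
from h import *
plan(frombed([.121,-.205,.113]),orient('x'))"
```

```text
time: 4.67
tool_pos: [0.4476, -0.074, 0.323]
tool_rot: [2.61, 0.0, 1.652]
contact_force: [-5.4, 0.5, 6.7]
opening: 0.019
t 4.67 F [-5.4  0.5  6.7] op 0.019 tcp target [ 0.45  -0.075  0.324]
total [ 1.9 -0.8  1.1] [-0.02  0.46  0.36] rows 1 each [ 1.9 -0.8  1.1] [-0.02  0.46  0.36]
```

```bash
python3 -m creep '[[[-2,0,4,0,0,0],[-1,0,2,0,0,0],[0,0,-0.4,0,0,0],[0,0,-0.4,0,0,0],[0,0,-0.4,0,0,0]]]'; python3 -c "
from h import *
plan(frombed([.121,-.205,.113]),orient('x'))
a=viewer.read_camera('wrist'); cv2.imwrite('pics/w3.png',a); cv2.imwrite('pics/s3.png',viewer.read_camera('side'))"
```

```text
time: 5.08
tool_pos: [0.4459, -0.074, 0.3262]
tool_rot: [2.611, -0.001, 1.65]
contact_force: [-7.9, -0.7, 11.0]
opening: 0.019
t 5.08 F [-7.9 -0.7 11. ] op 0.019 tcp target [ 0.45  -0.075  0.324]
total [ 3.7 -0.7 -2.1] [-0.11  0.42  0.43] rows 1 each [ 3.7 -0.7 -2.1] [-0.11  0.42  0.43]
```

```bash
python3 -c "
from h import *
a=cv2.imread('pics/w3.png'); b=cv2.imread('pics/s3.png'); cv2.imwrite('pics/v3.png',np.hstack([cv2.resize(a,(400,300)),cv2.resize(b[130:230,200:333],(400,300),interpolation=2)]))"
```

```text
(no output)
```

View pics/v3.png

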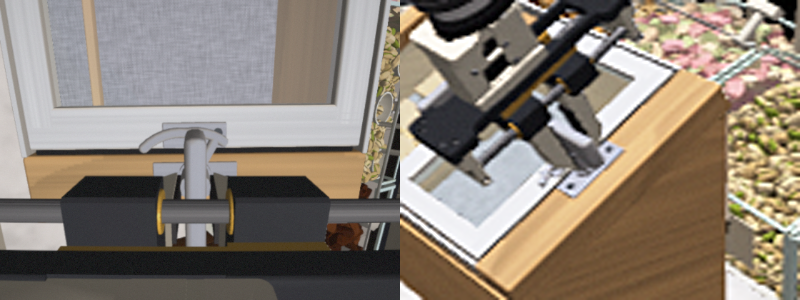

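```bash
python3 -m creep '[[[-2,0,4,0,0,0],[-2,0,4,0,0,0],[-1,0,2,0,0,0],[0,0,-0.4,0,0,0],[0,0,-0.4,0,0,0]]]'; python3 -c "
from h import *
plan(frombed([.121,-.205,.113]),orient('x'))"
```

```text
time: 5.6
tool_pos: [0.4425, -0.0741, 0.3329]
tool_rot: [2.613, -0.004, 1.648]
contact_force: [-11.5, -1.3, 13.9]
opening: 0.0119
t 5.6 F [-11.5  -1.3  13.9] op 0.0119 tcp target [ 0.45  -0.075  0.324]
total [ 7.1 -0.6 -8.8] [-0.25  0.28  0.55] rows 1 each [ 7.1 -0.6 -8.8] [-0.25  0.28  0.55]
```

```bash
python3 -m creep '[[[0,0,-0.4,3.4,0.3,-6],[0,0,-0.4,3.4,0.3,-6],[0,0,-0.4,3.4,0.3,-6],[0,0,-0.4,3.4,0.3,-6],[0,0,-0.4,3.4,0.3,-6]]]' - 30; python3 -c "
from h import *
plan(frombed([.121,-.205,.122]),orient('y'))
print(robot.observe()['torque'],robot.observe()['qpos'])"
```

```text
time: 6.02
tool_pos: [0.4412, -0.0731, 0.3323]
tool_rot: [2.701, -0.297, 1.093]
contact_force: [-3.7, 1.2, 6.8]
opening: 0.0119
t 6.02 F [-3.7  1.2  6.8] op 0.0119 tcp target [ 0.445 -0.075  0.332]
total [ 3.8 -2.1 -0.4] [ 27.13   2.36 -46.49] rows 8 each [ 0.5 -0.3 -0.1] [ 3.39  0.3  -5.81]
[0.38344831 0.37501453 0.35829504] [-0.41123457  0.19284174  2.02611575  0.50938019  0.50415319 -0.26391089]
```

```bash
python3 -m creep '[[[0,0,-0.4,3.5,0.3,-6],[0,0,-0.4,3.5,0.3,-6],[0,0,-0.4,3.5,0.3,-6],[0,0,-0.4,3.5,0.3,-6],[0,0,-0.4,3.5,0.3,-6]]]' >/dev/null; python3 -m creep '[[[0,0,-0.4,3.5,0.3,-6],[0,0,-0.4,3.5,0.3,-6],[0,0,-0.4,3.5,0.3,-6],[0,0,-0.4,3.5,0.3,-6]]]'; python3 -c "
from h import *
plan(frombed([.121,-.205,.122]),orient('y'))
print(robot.observe()['torque'],robot.observe()['qpos'])"
```

```text
time: 6.77
tool_pos: [0.4399, -0.0718, 0.3317]
tool_rot: [-3.036, -0.518, -0.123]
contact_force: [-3.5, 0.3, 4.9]
opening: 0.0138
t 6.77 F [-3.5  0.3  4.9] op 0.0138 tcp target [ 0.445 -0.075  0.332]
total [ 5.2 -3.4  0.2] [-5.28 -0.25  9.  ] rows 2 each [ 2.6 -1.7  0.1] [-2.64 -0.13  4.5 ]
[-0.49654782  0.46603492  0.81479708] [-0.41172628  0.19152765  2.03069524  0.52248251  0.50537892  0.84597459]
```

```bash
python3 -m creep '[[[0,0,-0.4,-2,0,3],[0,0,-0.4,-1.5,0,3],[0,0,-0.4,-1,0,2],[0,0,-0.4,0,0,0],[0,0,-0.4,0,0,0]]]' -1 >/dev/null; python3 -m creep '[[[-18,0,30,0,0,0],[-18,0,30,0,0,0],[0,0,-0.4,0,0,0]]]'; python3 -c "
from h import *
s=robot.observe(); a=viewer.read_camera('wrist'); cv2.imwrite('pics/w4.png',a); np.save('w4.npy',toolT(s))
plan(frombed([.121,-.010,.17]),orient('y'))
plan(frombed([.121,-.010,.118]),orient('y'))"
```

```text
time: 7.43
tool_pos: [0.403, -0.0719, 0.3867]
tool_rot: [-3.117, -0.509, 0.052]
contact_force: [0.8, -0.2, 0.3]
opening: 0.0626
t 7.48 F [ 0.7 -0.5 -0.6] op 0.0668 tcp target [0.404 0.117 0.373]
total [  0.8 188.9 -11.4] [-1.22 -1.    1.34] rows 5 each [ 0.2 37.8 -2.3] [-0.24 -0.2   0.27]
t 7.48 F [ 0.7 -0.5 -0.6] op 0.0668 tcp target [0.43  0.119 0.328]
total [ 26.7 191.1 -56.5] [-1.22 -1.    1.34] rows 5 each [  5.3  38.2 -11.3] [-0.24 -0.2   0.27]
```

View pics/w4.png

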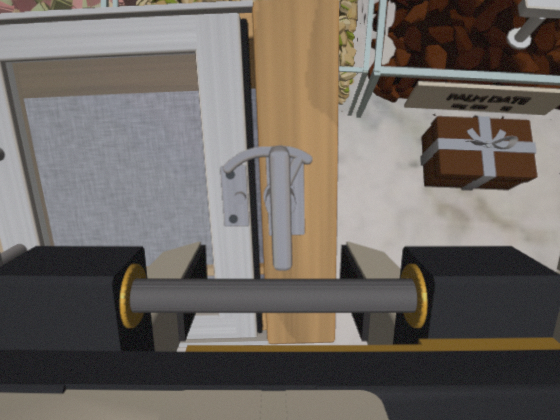

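```bash
python3 -m creep '[[[0,38,-2.3,-0.24,-0.2,0.27],[0,38,-2.3,-0.24,-0.2,0.27],[0,38,-2.3,-0.24,-0.2,0.27],[0,38,-2.3,-0.24,-0.2,0.27],[0,38,-2.3,-0.24,-0.2,0.27]]]' -1 >/dev/null; python3 -m creep '[[[13,0,-22,0,0,0],[13,0,-22,0,0,0],[0,0,-0.4,0,0,0]]]'; python3 -c "
from h import *
plan(frombed([.121,-.010,.118]),orient('y'))"
```

```text
time: 8.15
tool_pos: [0.4296, 0.12, 0.325]
tool_rot: [-3.135, -0.53, 0.074]
contact_force: [-1.0, 0.0, -1.1]
opening: 0.0916
t 8.15 F [-1.   0.  -1.1] op 0.0916 tcp target [0.43  0.119 0.328]
total [ 0.5 -0.8  3.4] [-0.36  0.35  0.57] rows 1 each [ 0.5 -0.8  3.4] [-0.36  0.35  0.57]
```

```bash
python3 -m creep '[[[0.5,0,3,0,0,0.5],[0,0,-0.4,0,0,0],[0,0,-0.4,0,0,0],[0,0,-0.4,0,0,0],[0,0,-0.4,0,0,0]]]' 1 25 >/dev/null; python3 -m creep '[[[0,0,-0.4,0,0,0],[0,0,-0.4,0,0,0],[0,0,-0.4,0,0,0],[0,0,-0.4,0,0,0],[0,0,-0.4,0,0,0]]]' >/dev/null;  python3 -m creep '[[[0,0,-0.4,0,0,0],[0,0,-0.4,0,0,0],[0,0,-0.4,0,0,0],[0,0,-0.4,0,0,0],[0,0,-0.4,0,0,0]]]'; python3 -c "
from h import *
plan(frombed([.121,-.010,.118]),orient('y'))"
```

```text
time: 9.4
tool_pos: [0.429, 0.1198, 0.3259]
tool_rot: [-3.131, -0.535, 0.079]
contact_force: [-3.4, 1.1, 5.9]
opening: 0.0119
t 9.4 F [-3.4  1.1  5.9] op 0.0119 tcp target [0.43  0.119 0.328]
total [ 1.1 -0.6  2.6] [-0.56  0.59  0.16] rows 1 each [ 1.1 -0.6  2.6] [-0.56  0.59  0.16]
```

```bash
python3 -m creep '[[[-2,25,-0.4,0,0,0],[-2.5,30,-0.4,0,0,0],[-2.5,30,-0.4,0,0,0],[-2.5,30,-0.4,0,0,0],[-2.5,30,-0.4,0,0,0]]]'; python3 -m creep '[[[-2,15,-0.4,0,0,0],[-1,10,-0.4,0,0,0],[0,5,-0.4,0,0,0],[0,0,-0.4,0,0,0]]]'; python3 -c "
from h import *
plan(frombed([.121,-.010,.118]),orient('y'))"
```

```text
time: 9.82
tool_pos: [0.4157, 0.2627, 0.3258]
tool_rot: [-3.141, -0.535, 0.074]
contact_force: [1.1, -6.3, 1.0]
opening: 0.0117
time: 10.15
tool_pos: [0.4119, 0.2984, 0.3254]
tool_rot: [3.138, -0.539, 0.083]
contact_force: [0.7, -7.7, 6.8]
opening: 0.012
t 10.15 F [ 0.7 -7.7  6.8] op 0.012 tcp target [0.43  0.119 0.328]
total [  18.2 -179.2    3. ] [0.11 0.89 0.36] rows 5 each [  3.6 -35.8   0.6] [0.02 0.18 0.07]
```

```bash
python3 -m creep '[[[0,0,-0.4,0,0,0],[0,0,-0.4,0,0,0],[0,0,-0.4,0,0,0]]]' -1 >/dev/null; python3 -m creep '[[[-15,0,28,0,0,0],[-15,0,28,0,0,0],[0,0,35,0,0,0],[0,0,15,0,0,0]]]'; python3 -c "
from h import *
def bo(a):
    a=np.radians(a); y=np.array([np.cos(a),np.sin(a),0]); z=np.array([0,0,-1.]); return np.c_[np.cross(y,z),y,z]
plan([.44,-.335,.19],bo(32))"
```

```text
time: 10.73
tool_pos: [0.3802, 0.2974, 0.4268]
tool_rot: [3.131, -0.524, 0.085]
contact_force: [0.7, 0.3, 0.8]
opening: 0.0536
t 10.73 F [0.7 0.3 0.8] op 0.0536 tcp target [ 0.44  -0.335  0.349]
total [  59.8 -632.4  -77.8] [-31.75  16.66 114.15] rows 17 each [  3.5 -37.2  -4.6] [-1.87  0.98  6.71]
```

```bash
for i in 1 2; do python3 -m creep '[[[3.5,-37,-0.4,-1.87,0.98,6.71],[3.5,-37,-0.4,-1.87,0.98,6.71],[3.5,-37,-0.4,-1.87,0.98,6.71],[3.5,-37,-0.4,-1.87,0.98,6.71],[3.5,-37,-0.4,-1.87,0.98,6.71]]]'|head -3; done; python3 -m creep '[[[3.5,-37,-5,-1.87,0.98,6.71],[3.5,-37,-5,-1.87,0.98,6.71],[3.5,-37,-10,-1.87,0.98,6.71],[3.5,-37,-10,-1.87,0.98,6.71],[3.5,-37,-10,-1.87,0.98,6.71]]]'; python3 -c "
from h import *
def bo(a):
    a=np.radians(a); y=np.array([np.cos(a),np.sin(a),0]); z=np.array([0,0,-1.]); return np.c_[np.cross(y,z),y,z]
plan([.44,-.335,.19],bo(32))"
```

```text
time: 11.15
tool_pos: [0.3925, 0.1802, 0.427]
tool_rot: [3.038, -0.437, 0.501]
time: 11.57
tool_pos: [0.4057, 0.0487, 0.4249]
tool_rot: [2.986, -0.31, 0.927]
time: 11.98
tool_pos: [0.4213, -0.1235, 0.3889]
tool_rot: [2.998, -0.146, 1.459]
contact_force: [1.0, -0.1, -0.1]
opening: 0.0917
t 11.98 F [ 1.  -0.1 -0.1] op 0.0917 tcp target [ 0.44  -0.335  0.349]
total [  18.7 -211.5  -39.9] [-10.14   6.29  38.89] rows 6 each [  3.1 -35.2  -6.6] [-1.69  1.05  6.48]
```

```bash
python3 -m creep '[[[3,-35,0,-1.69,1.05,6.48],[3,-35,0,-1.69,1.05,6.48],[3,-35,-5,-1.69,1.05,6.48],[3,-35,-10,-1.69,1.05,6.48],[3,-35,-10,-1.69,1.05,6.48]]]'>/dev/null; python3 -m creep '[[[3,-35,-10,-1.69,1.05,6.48],[0,0,-0.4,0,0,0]]]'
cat >> h.py <<'E'
def bo(a):
    a=np.radians(a); y=np.array([np.cos(a),np.sin(a),0]); z=np.array([0,0,-1.]); return np.c_[np.cross(y,z),y,z]
E
python3 -c "
from h import *
plan([.44,-.335,.19],bo(32))
s=robot.observe(); T=toolT(s); a=viewer.read_camera('wrist'); cv2.imwrite('pics/w5.png',a); np.save('w5.npy',T)
h=cv2.cvtColor(a,cv2.COLOR_BGR2HSV); m=(((h[...,0]<9)|(h[...,0]>170))&(h[...,1]>130)&(h[...,2]>40)).astype(np.uint8)
for c in cv2.findContours(m,0,2)[0]:
    if cv2.contourArea(c)>1000:
        q=cv2.boxPoints(cv2.minAreaRect(c)); print(cv2.contourArea(c),q.round().tolist()); P=np.array([onz('wrist',p,.04,T) for p in q]); print(P.round(4).tolist(),P.mean(0).round(4)); print(np.linalg.norm(P[1]-P[0]),np.linalg.norm(P[2]-P[1]),np.degrees(np.arctan2(*(P[1]-P[0])[1::-1])),np.degrees(np.arctan2(*(P[2]-P[1])[1::-1])))
"
```

```text
time: 12.57
tool_pos: [0.4365, -0.3525, 0.3473]
tool_rot: [-3.127, 0.002, 2.16]
contact_force: [-0.8, -0.3, 0.5]
opening: 0.0918
t 12.57 F [-0.8 -0.3  0.5] op 0.0918 tcp target [ 0.44  -0.335  0.349]
total [ 3.5 17.5  1.7] [ 0.57 -0.64 -1.76] rows 1 each [ 3.5 17.5  1.7] [ 0.57 -0.64 -1.76]
7506.5 [[260.0, 129.0], [337.0, 122.0], [345.0, 224.0], [268.0, 231.0]]
[[0.3935, -0.3167, 0.04], [0.4403, -0.2795, 0.04], [0.4953, -0.3423, 0.04], [0.4453, -0.3828, 0.04]] [ 0.4436 -0.3303  0.04  ]
0.05980383843120841 0.083457354961415 38.50751224271086 -48.81230320184663
```

View pics/w5.png

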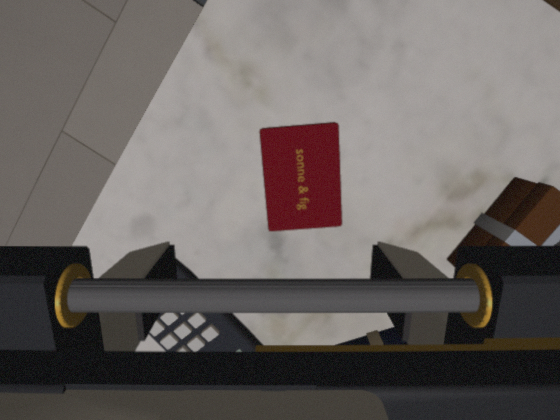

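```bash
python3 -m creep '[[[7,22,0,0.5,-0.6,4.8],[0,0,-35,0,0,0],[0,0,-35,0,0,0],[0,0,-25,0,0,0],[0,0,-0.4,0,0,0]]]'; python3 -c "
from h import *
plan([.4436,-.3303,.034],bo(38))
s=robot.observe(); T=toolT(s); a=viewer.read_camera('wrist'); cv2.imwrite('pics/w6.png',a)
h=cv2.cvtColor(a,cv2.COLOR_BGR2HSV); m=(((h[...,0]<9)|(h[...,0]>170))&(h[...,1]>130)&(h[...,2]>40)).astype(np.uint8)
for c in cv2.findContours(m,0,2)[0]:
    if cv2.contourArea(c)>1000:
        q=cv2.boxPoints(cv2.minAreaRect(c)); print(cv2.contourArea(c),q.round().tolist()); P=np.array([onz('wrist',p,.04,T) for p in q]); print(P.round(4).tolist(),P.mean(0).round(4)); print(np.linalg.norm(P[1]-P[0]),np.linalg.norm(P[2]-P[1]),np.degrees(np.arctan2(*(P[1]-P[0])[1::-1])),np.degrees(np.arctan2(*(P[2]-P[1])[1::-1])))
"
```

```text
time: 13.03
tool_pos: [0.4431, -0.3262, 0.2511]
tool_rot: [3.136, 0.003, 2.234]
contact_force: [-0.6, 0.1, -0.3]
opening: 0.092
t 13.03 F [-0.6  0.1 -0.3] op 0.092 tcp target [ 0.444 -0.33   0.193]
total [  0.5  -4.1 -58.1] [-0.06  0.34  0.02] rows 2 each [  0.2  -2.1 -29. ] [-0.03  0.17  0.01]
12464.0 [[211.0, 162.0], [323.0, 161.0], [324.0, 278.0], [212.0, 279.0]]
[[0.3918, -0.3137, 0.04], [0.4382, -0.2767, 0.04], [0.4826, -0.3283, 0.04], [0.4318, -0.3688, 0.04]] [ 0.4361 -0.3219  0.04  ]
0.059391863793177825 0.06808414404083157 38.60386436191995 -49.27011332128654
```

```bash
python3 -m creep '[[[0,-1.5,-29,0,0.2,0.5],[0,-1.5,-28,0,0.2,0.5],[0,0,-0.4,0,0,0]]]'; python3 -m creep '[[[0,0,-0.4,0,0,0],[0,0,-0.4,0,0,0],[0,0,-0.4,0,0,0],[0,0,-0.4,0,0,0],[0,0,-0.4,0,0,0]]]' 1 15; python3 -m creep '[[[0,0,-0.4,0,0,0],[0,0,-0.4,0,0,0],[0,0,-0.4,0,0,0]]]'; python3 -c "
from h import *
plan([.443,-.329,.034],bo(38.6))"
```

```text
time: 13.33
tool_pos: [0.4455, -0.3299, 0.2007]
tool_rot: [3.139, 0.011, 2.251]
contact_force: [-0.2, 0.9, -0.2]
opening: 0.0916
time: 13.75
tool_pos: [0.4476, -0.331, 0.2076]
tool_rot: [3.137, 0.022, 2.249]
contact_force: [-0.2, -1.4, -0.2]
opening: 0.0632
time: 14.0
tool_pos: [0.4478, -0.3311, 0.208]
tool_rot: [3.137, 0.024, 2.249]
contact_force: [-1.0, 0.2, -2.1]
opening: 0.062
t 14.0 F [-1.   0.2 -2.1] op 0.062 tcp target [ 0.443 -0.329  0.193]
total [ -4.8   2.1 -15. ] [ 0.92  1.07 -0.24] rows 1 each [ -4.8   2.1 -15. ] [ 0.92  1.07 -0.24]
```

```bash
python3 -m creep '[[[0,0,-0.5,0,0,0],[0,0,-0.5,0,0,0],[-4,1.5,-8,0.9,-1,0],[0,0,-7,0,0,0],[0,0,-1,0,0,0]]]' -0.6; python3 -c "
from h import *
plan([.443,-.329,.034],bo(38.6))"
```

```text
time: 14.42
tool_pos: [0.4442, -0.3299, 0.191]
tool_rot: [3.113, 0.025, 2.248]
contact_force: [-0.2, 0.6, 0.4]
opening: 0.0738
t 14.42 F [-0.2  0.6  0.4] op 0.0738 tcp target [ 0.443 -0.329  0.193]
total [-1.2  0.9  2. ] [ 0.09  2.18 -0.22] rows 1 each [-1.2  0.9  2. ] [ 0.09  2.18 -0.22]
```

```bash
python3 -m creep '[[[-1,1,0,0,2.2,0],[0,0,-0.7,0,0,0],[0,0,-0.7,0,0,0],[0,0,-0.7,0,0,0],[0,0,-0.7,0,0,0]]]' 1 15; python3 -m creep '[[[0,0,-0.7,0,0,0],[0,0,-0.7,0,0,0]]]' - 20; python3 -c "
from h import *
plan([.443,-.329,.034],bo(38.6))"
```

```text
time: 14.83
tool_pos: [0.4435, -0.3289, 0.1895]
tool_rot: [-3.139, 0.001, 2.248]
contact_force: [-3.6, 1.4, 7.7]
opening: 0.0621
time: 15.0
tool_pos: [0.4433, -0.3289, 0.1895]
tool_rot: [-3.14, 0.001, 2.248]
contact_force: [-2.5, 1.7, 6.8]
opening: 0.0617
t 15.0 F [-2.5  1.7  6.8] op 0.0617 tcp target [ 0.443 -0.329  0.193]
total [-0.3 -0.1  3.5] [ 0.12 -0.03 -0.23] rows 1 each [-0.3 -0.1  3.5] [ 0.12 -0.03 -0.23]
```

```bash
python3 -m creep '[[[0,0,20,0,0,0],[0,0,40,0,0,0],[0,0,40,0,0,0],[0,0,40,0,0,0],[0,0,40,0,0,0]]]' - 25 >/dev/null; python3 -m creep '[[[0,0,40,0,0,0],[0,0,20,0,0,0]]]'; python3 -c "
from h import *
plan(frombed([.108-.015,-.093,.2]),orient('x'))"
```

```text
time: 15.58
tool_pos: [0.4403, -0.3259, 0.4321]
tool_rot: [-3.141, -0.013, 2.25]
contact_force: [0.4, -0.4, -0.6]
opening: 0.0618
t 15.58 F [ 0.4 -0.4 -0.6] op 0.0618 tcp target [0.372 0.031 0.385]
total [-68.  356.8 -46.6] [ 10.72 -28.53 -33.32] rows 9 each [-7.6 39.6 -5.2] [ 1.19 -3.17 -3.7 ]
```

```bash
python3 -m creep '[[[-6.8,35.7,-0.5,1.07,-2.85,-3.33],[-6.8,35.7,-0.5,1.07,-2.85,-3.33],[-6.8,35.7,-0.5,1.07,-2.85,-3.33],[-6.8,35.7,-0.5,1.07,-2.85,-3.33],[-6.8,35.7,-0.5,1.07,-2.85,-3.33]]]' >/dev/null; python3 -m creep '[[[-6.8,35.7,-0.5,1.07,-2.85,-3.33],[-6.8,35.7,-0.5,1.07,-2.85,-3.33],[-6.8,35.7,-0.5,1.07,-2.85,-3.33],[-6.8,35.7,-10,1.07,-2.85,-3.33],[-6.8,35.7,-20,1.07,-2.85,-3.33]]]'; python3 -c "
from h import *
plan(frombed([.108-.015,-.093,.2]),orient('x'))"
```

```text
time: 16.42
tool_pos: [0.3689, 0.0339, 0.4075]
tool_rot: [2.587, 0.005, 1.621]
contact_force: [1.3, -0.7, -2.9]
opening: 0.0615
t 16.42 F [ 1.3 -0.7 -2.9] op 0.0615 tcp target [0.372 0.031 0.385]
total [  3.4  -3.  -22. ] [0.19 1.82 2.14] rows 1 each [  3.4  -3.  -22. ] [0.19 1.82 2.14]
```

```bash
python3 -m creep '[[[3,-3,-22,0.2,1.8,2.1],[0,0,-0.5,0,0,0]]]'; python3 -c "
from h import *
plan(frombed([.108-.015,-.093,.2]),orient('x'))
s=robot.observe(); T=toolT(s); a=viewer.read_camera('wrist'); b=viewer.read_camera('side'); np.save('w7.npy',T); cv2.imwrite('pics/w7.png',np.hstack([a[:300,:],cv2.resize(b[110:260,160:280],(240,300),interpolation=2)]))"
```

```text
time: 16.58
tool_pos: [0.3674, 0.0389, 0.3822]
tool_rot: [2.619, -0.011, 1.658]
contact_force: [-1.1, -0.1, -1.5]
opening: 0.062
t 16.58 F [-1.1 -0.1 -1.5] op 0.062 tcp target [0.372 0.031 0.385]
total [ 4.9 -8.   3.3] [-0.61 -0.13  0.03] rows 1 each [ 4.9 -8.   3.3] [-0.61 -0.13  0.03]
```

View pics/w7.png

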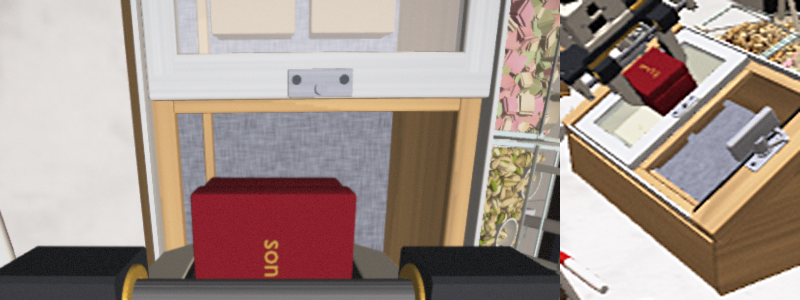

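```bash
python3 -c "
from h import *
T=np.load('w7.npy')
for d in (0,.006,.012):
    f=lambda uv,z: bedc(onbed('wrist',uv,z+d,T))
    print(d,'xl',f((177,130),.06).round(4),'xr',f((459,130),.06).round(4),'ytop',f((300,112),.06).round(4),'ledge',f((213,150),.012).round(4),f((206,150),.012).round(4),'sash edge',f((300,97),.076).round(4))
    print(f((151,97),.076)[0]-f((491,96),.076)[0])
plan(frombed([.108-.015,-.093,.09]),orient('x'))
"
```

```text
0 xl [ 0.0152 -0.028   0.06  ] xr [ 0.2288 -0.029   0.06  ] ytop [ 0.108  -0.0154  0.06  ] ledge [ 0.0337 -0.0479  0.012 ] [ 0.0274 -0.0479  0.012 ] sash edge [ 0.1067 -0.0053  0.076 ]
-0.2380759022165318
0.006 xl [ 0.0167 -0.0277  0.066 ] xr [ 0.2258 -0.0287  0.066 ] ytop [ 0.1075 -0.0154  0.066 ] ledge [ 0.0347 -0.0473  0.018 ] [ 0.0286 -0.0473  0.018 ] sash edge [ 0.1063 -0.0055  0.082 ]
-0.2326611979565934
0.012 xl [ 0.0183 -0.0274  0.072 ] xr [ 0.2228 -0.0284  0.072 ] ytop [ 0.1071 -0.0154  0.072 ] ledge [ 0.0357 -0.0467  0.024 ] [ 0.0297 -0.0467  0.024 ] sash edge [ 0.1059 -0.0058  0.088 ]
-0.22724649369665498
t 16.68 F [ 0.1 -0.1 -1. ] op 0.0616 tcp target [0.427 0.036 0.29 ]
total [ 58.3  -1.5 -94.7] [-0.55  0.18  0.33] rows 3 each [ 19.4  -0.5 -31.6] [-0.18  0.06  0.11]
```

```bash
python3 -m creep '[[[20,-2,-31,-0.3,0,0.1],[20,-1,-31,-0.3,0,0.1],[19,0,-31,0,0,0],[0,0,-0.6,0,0,0]]]'; python3 -c "
from h import *
plan(frombed([.096,-.096,.055]),orient('x'))
plan(frombed([.096,-.096,.035]),orient('x'))"
```

```text
time: 17.02
tool_pos: [0.4333, 0.0291, 0.2942]
tool_rot: [2.607, 0.005, 1.651]
contact_force: [-1.7, -0.8, -1.7]
opening: 0.0618
t 17.02 F [-1.7 -0.8 -1.7] op 0.0618 tcp target [0.447 0.034 0.261]
total [ 14.1   5.4 -32.9] [0.21 0.66 0.39] rows 1 each [ 14.1   5.4 -32.9] [0.21 0.66 0.39]
t 17.02 F [-1.7 -0.8 -1.7] op 0.0618 tcp target [0.457 0.035 0.244]
total [ 24.1   6.2 -50.2] [0.21 0.66 0.39] rows 2 each [ 12.    3.1 -25.1] [0.1  0.33 0.19]
```

```bash
python3 -m creep '[[[7,3,-17,0.2,0.6,0.4],[7,2,-17,0,0,0],[0,0,-0.6,0,0,0]]]'; python3 -m creep '[[[4,0,-7,0,0,0],[0,0,-0.8,0,0,0]]]'; python3 -c "
from h import *
plan(frombed([.096,-.096,.035]),orient('x'))"
```

```text
time: 17.27
tool_pos: [0.458, 0.0242, 0.2741]
tool_rot: [2.629, -0.006, 1.655]
contact_force: [-0.2, -0.1, -1.8]
opening: 0.0616
time: 17.43
tool_pos: [0.4652, 0.0204, 0.2721]
tool_rot: [2.628, -0.005, 1.653]
contact_force: [0.3, -0.7, -2.7]
opening: 0.0619
t 17.43 F [ 0.3 -0.7 -2.7] op 0.0619 tcp target [0.457 0.035 0.244]
total [ -7.9  14.9 -28. ] [-0.26 -0.57  0.31] rows 1 each [ -7.9  14.9 -28. ] [-0.26 -0.57  0.31]
```

```bash
python3 -m creep '[[[-9,7,-5,-0.2,-0.5,0.3],[-9,7,-5,0,0,0],[0,0,-0.6,0,0,0],[0,0,-0.6,0,0,0]]]'; python3 -c "
from h import *
plan(frombed([.096,-.096,.035]),orient('x'))"
```

```text
time: 17.77
tool_pos: [0.451, 0.0301, 0.277]
tool_rot: [2.628, -0.007, 1.661]
contact_force: [1.0, -0.1, -0.5]
opening: 0.062
t 17.77 F [ 1.  -0.1 -0.5] op 0.062 tcp target [0.457 0.035 0.244]
total [  6.4   5.2 -33. ] [-0.36 -0.61 -0.19] rows 1 each [  6.4   5.2 -33. ] [-0.36 -0.61 -0.19]
```

```bash
python3 -c "
from h import *
s=robot.observe(); print(s['qpos'],s['qvel'],s['joint_efforts'])"; python3 -m creep '[[[0,0,-8,0,0,0]]]' |head -2;  python3 -m creep '[[[0,0,-8,0,0,0]]]' |head -2; python3 -m creep '[[[0,0,-2,0,0,0]]]' |head -5
```

```text
[-0.14058251  0.29775647  2.08648872  0.4399884   0.2821773  -0.62338494] [ 0.01039654 -0.02269987  0.03252885  0.01577507 -0.00364093 -0.01282009] [ 3.17159970e-02 -3.51909757e+01 -1.83182931e+01  4.02031252e-01
 -1.85135543e+00  1.13208639e-01]
time: 17.85
tool_pos: [0.4523, 0.0291, 0.2741]
time: 17.93
tool_pos: [0.4542, 0.0278, 0.2705]
time: 18.02
tool_pos: [0.4548, 0.0273, 0.2691]
tool_rot: [2.638, -0.013, 1.667]
contact_force: [-0.4, 1.1, -1.9]
opening: 0.0618
```

```bash
cat >> h.py <<'E'
def boxplan(x,y,h,tilt=6,n=1):
    Rt=R.from_rotvec(np.radians(tilt)*Rb[:,1]).as_matrix()@orient('x')
    g=frombed([.111+x,-.096+y,.004+h])-.0305*Rt[:,2]
    plan(g,Rt,n); T=toolT(); b=bedc(T[:3,3]+T[:3,2]*(.159+.0305))-[.111,-.096,.004]; print('box now bed',b.round(4)); print('q',robot.observe()['qpos'].round(3))
E
python3 -c "
from h import *
boxplan(-.01,-.03,.03)"
```

```text
t 18.02 F [-0.4  1.1 -1.9] op 0.0618 tcp target [0.467 0.006 0.281]
total [ 12.4 -21.2  12. ] [-1.2   4.74 -0.47] rows 1 each [ 12.4 -21.2  12. ] [-1.2   4.74 -0.47]
box now bed [-0.0091 -0.0048  0.0239]
q [-0.149  0.319  2.082  0.478  0.282 -0.671]
```

```bash
python3 -m creep '[[[6,-10,6,-0.6,2.4,-0.2],[6,-11,6,-0.6,2.4,-0.2],[0,0,-0.5,0,0,0]]]'; python3 -c "
from h import *
boxplan(-.012,-.03,.004)"
```

```text
time: 18.27
tool_pos: [0.4671, 0.0057, 0.2794]
tool_rot: [2.731, -0.001, 1.659]
contact_force: [0.5, -0.3, -0.8]
opening: 0.0616
t 18.27 F [ 0.5 -0.3 -0.8] op 0.0616 tcp target [0.478 0.007 0.258]
total [ 11.3   1.4 -21.8] [ 0.01 -0.46 -0.05] rows 1 each [ 11.3   1.4 -21.8] [ 0.01 -0.46 -0.05]
box now bed [-0.0125 -0.0302  0.0288]
q [-0.185  0.323  2.007  0.264  0.428 -0.493]
```

Now within the joint range and accurate. Descend in small steps.

```bash
python3 -m creep '[[[5,0.5,-9,0,0,0],[4,0.5,-8,0,0,0],[0,0,-0.5,0,0,0]]]'; python3 -c "
from h import *
boxplan(-.012,-.03,.002)"
```

```text
time: 18.52
tool_pos: [0.4767, 0.007, 0.2595]
tool_rot: [2.728, -0.001, 1.658]
contact_force: [0.5, -0.4, -1.9]
opening: 0.062
t 18.52 F [ 0.5 -0.4 -1.9] op 0.062 tcp target [0.479 0.007 0.256]
total [ 2.7  0.2 -3.6] [-0.06 -0.32 -0.01] rows 1 each [ 2.7  0.2 -3.6] [-0.06 -0.32 -0.01]
box now bed [-0.0136 -0.0297  0.0066]
q [-0.178  0.374  2.005  0.294  0.378 -0.517]
```

```bash
python3 -m creep '[[[1.5,0,-3,0,0,0],[0,0,-0.5,0,0,0]]]'|grep -E 'pos|force'; python3 -m creep '[[[1.5,0,-3,0,0,0],[0,0,-0.5,0,0,0]]]'|grep -E 'pos|force';python3 -c "
from h import *
boxplan(-.012,-.03,.002)"
```

```text
tool_pos: [0.4779, 0.0075, 0.2547]
contact_force: [-10.8, -5.1, 17.2]
tool_pos: [0.4779, 0.0078, 0.2518]
contact_force: [0.3, -0.4, 1.5]
t 18.85 F [ 0.3 -0.4  1.5] op 0.0628 tcp target [0.479 0.007 0.256]
total [ 1.5 -0.6  4. ] [-0.05 -0.3  -0.12] rows 1 each [ 1.5 -0.6  4. ] [-0.05 -0.3  -0.12]
box now bed [-0.0162 -0.0289 -0.0007]
q [-0.176  0.39   2.009  0.309  0.358 -0.534]
```

```bash
python3 -m creep '[[[0,0,0,0,0,0],[0,0,0,0,0,0],[0,0,0,0,0,0],[0,0,0,0,0,0]]]' -0.55 |grep -E 'pos|force|open'; python3 -m creep '[[[-3,0,6,0,0,0],[-10,0,17,0,0,0],[-15,0,26,0,0,0],[-15,0,26,0,0,0],[0,0,-0.5,0,0,0]]]'; python3 -c "
from h import *
boxplan(-.012,-.03,.002)
s=robot.observe(); T=toolT(s); a=viewer.read_camera('wrist'); b=viewer.read_camera('side'); np.save('w8.npy',T); cv2.imwrite('pics/w8.png',np.hstack([a[:300,:],cv2.resize(b[110:260,160:280],(240,300),interpolation=2)]))"
```

```text
tool_pos: [0.4777, 0.0085, 0.2514]
contact_force: [0.7, 0.5, -0.8]
opening: 0.071
time: 19.6
tool_pos: [0.4327, 0.0089, 0.3277]
tool_rot: [2.731, -0.002, 1.661]
contact_force: [1.7, 0.7, 0.7]
opening: 0.0711
t 19.6 F [1.7 0.7 0.7] op 0.0711 tcp target [0.479 0.007 0.256]
total [ 46.7  -1.7 -71.9] [-0.09 -0.48 -0.16] rows 3 each [ 15.6  -0.6 -24. ] [-0.03 -0.16 -0.05]
box now bed [-0.0178 -0.0236  0.0876]
q [-0.195  0.185  2.028  0.222  0.545 -0.452]
```

View pics/w8.png

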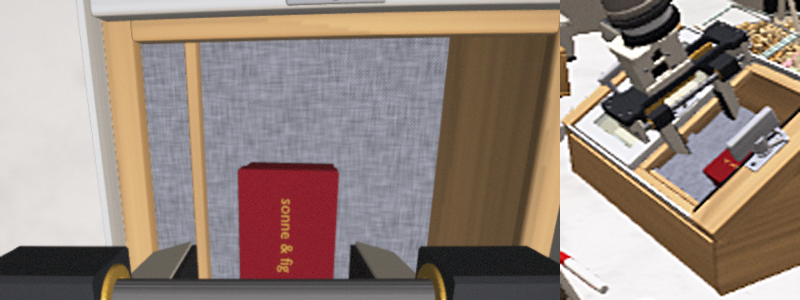

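The box lies flat on the bed, let go (lid at (238..338,165..280)), and hasn't slid. Back to the pull bar.

```bash
python3 -c "
from h import *
T=toolT(); Rt=R.from_euler('xyz',[3.138,-.535,.083]).as_matrix()
g=np.array([.4117,.298,.3255])+.159*Rt[:,2]
print(bedc(g)); plan(g-.06*Rt[:,2],Rt)"
```

```text
[0.11897395 0.16874711 0.11684729]
t 19.7 F [-0.  -0.6  0.6] op 0.0708 tcp target [0.381 0.296 0.377]
total [-52.3 286.9  52.2] [ 40.99  -2.23 -80.67] rows 13 each [-4.  22.1  4. ] [ 3.15 -0.17 -6.21]
```

```bash
python3 -m creep '[[[-8,10,20,3.15,-0.17,-6.2],[-6,20,20,3.15,-0.17,-6.2],[-4,22,4,3.15,-0.17,-6.2],[-4,23,2,3.15,-0.17,-6.2],[-4,23,2,3.15,-0.17,-6.2]]]' -1 >/dev/null;  python3 -m creep '[[[-4,23,1,3.15,-0.17,-6.2],[-4,23,1,3.15,-0.17,-6.2],[-4,23,0,3.15,-0.17,-6.2],[-4,23,0,3.15,-0.17,-6.2],[-4,23,0,3.15,-0.17,-6.2]]]' >/dev/null; python3 -m creep '[[[-4,23,0,3.15,-0.17,-6.2],[-4,23,0,3.15,-0.17,-6.2],[-4,23,0,3.15,-0.17,-6.2],[0,0,-0.5,0,0,0]]]'
cat >> h.py <<'E'
def pullplan(dy,h=0): # dy sash displacement from fully open (m, negative = shut)
    Rt=R.from_euler('xyz',[3.138,-.535,.083]).as_matrix(); g=np.array([.4117,.298,.3255])+.159*Rt[:,2]+Rb[:,1]*dy-h*Rt[:,2]; plan(g,Rt)
    T=toolT(); print('grasp now bed',bedc(T[:3,3]+.159*T[:3,2]).round(4))
E
python3 -c "
from h import *
pullplan(0,.06); pullplan(0)"
```

```text
time: 20.87
tool_pos: [0.3865, 0.2495, 0.3612]
tool_rot: [3.036, -0.493, 0.344]
contact_force: [-0.0, -0.2, -0.8]
opening: 0.0922
t 20.87 F [-0.  -0.2 -0.8] op 0.0922 tcp target [0.381 0.296 0.377]
total [-5.4 46.1 15.9] [  5.47  -1.28 -12.06] rows 2 each [-2.7 23.1  7.9] [ 2.74 -0.64 -6.03]
grasp now bed [0.1064 0.1264 0.1625]
t 20.87 F [-0.  -0.2 -0.8] op 0.0922 tcp target [0.412 0.298 0.326]
total [ 25.2  48.5 -35.7] [  5.47  -1.28 -12.06] rows 2 each [ 12.6  24.2 -17.9] [ 2.74 -0.64 -6.03]
grasp now bed [0.1064 0.1264 0.1625]
```

```bash
python3 -m creep '[[[-3,23,8,2.74,-0.64,-6],[-3,23,8,2.74,-0.64,-6],[0,0,-0.5,0,0,0]]]' >/dev/null; python3 -m creep '[[[10,1,-17,0,0,0],[10,1,-17,0,0,0],[10,1,-17,0,0,0],[0,0,-0.5,0,0,0]]]'; python3 -c "
from h import *
pullplan(0)"
```

```text
time: 21.45
tool_pos: [0.4127, 0.2922, 0.3149]
tool_rot: [3.107, -0.517, 0.153]
contact_force: [-0.6, -0.7, -0.6]
opening: 0.0915
t 21.45 F [-0.6 -0.7 -0.6] op 0.0915 tcp target [0.412 0.298 0.326]
total [-1.   5.8 10.6] [ 1.65 -0.84 -3.13] rows 1 each [-1.   5.8 10.6] [ 1.65 -0.84 -3.13]
grasp now bed [0.1114 0.1635 0.1074]
```

```bash
python3 -m creep '[[[-1,6,10.6,1.6,-0.8,-3.1],[0,0,-0.4,0,0,0],[0,0,-0.4,0,0,0],[0,0,-0.4,0,0,0],[0,0,-0.4,0,0,0]]]' 1 25 >/dev/null; for i in 1 2; do python3 -m creep '[[[0,0,-0.4,0,0,0],[0,0,-0.4,0,0,0],[0,0,-0.4,0,0,0],[0,0,-0.4,0,0,0],[0,0,-0.4,0,0,0]]]'; done; python3 -c "
from h import *
pullplan(0); pullplan(-.170)"
```

```text
time: 22.28
tool_pos: [0.4112, 0.2938, 0.319]
tool_rot: [3.122, -0.524, 0.106]
contact_force: [0.1, 0.2, -0.5]
opening: 0.0299
time: 22.7
tool_pos: [0.411, 0.2943, 0.3181]
tool_rot: [3.124, -0.526, 0.105]
contact_force: [-4.2, -1.1, 4.6]
opening: 0.0117
t 22.7 F [-4.2 -1.1  4.6] op 0.0117 tcp target [0.412 0.298 0.326]
total [0.7 3.7 7.4] [ 0.74 -0.43 -0.87] rows 1 each [0.7 3.7 7.4] [ 0.74 -0.43 -0.87]
grasp now bed [0.113  0.1647 0.1109]
t 22.7 F [-4.2 -1.1  4.6] op 0.0117 tcp target [0.427 0.129 0.326]
total [  15.5 -165.6    7.4] [ 0.74 -0.43 -0.87] rows 5 each [  3.1 -33.1   1.5] [ 0.15 -0.09 -0.17]
grasp now bed [0.113  0.1647 0.1109]
```

```bash
python3 -m creep '[[[2.3,-25,0,0,0,0],[2.7,-30,0,0,0,0],[2.7,-30,0,0,0,0],[2.7,-30,0,0,0,0],[2.3,-25,0,0,0,0]]]'; python3 -c "
from h import *
pullplan(-.1735); print(robot.observe()['qpos'])"
```

```text
time: 23.12
tool_pos: [0.4229, 0.1564, 0.3177]
tool_rot: [3.133, -0.532, 0.111]
contact_force: [3.8, 5.5, -5.6]
opening: 0.0119
t 23.12 F [ 3.8  5.5 -5.6] op 0.0119 tcp target [0.427 0.125 0.326]
total [  3.9 -31.2   7.8] [ 0.28 -0.14 -1.46] rows 1 each [  3.9 -31.2   7.8] [ 0.28 -0.14 -1.46]
grasp now bed [0.1136 0.0281 0.1107]
[ 0.20113641  0.2238646   2.03909267 -0.1584084   0.35314809  1.79717727]
```

```bash
python3 -m creep '[[[1.3,-15,0,0,0,0],[1,-10,0,0,0,0],[0.3,-3,0,0,0,0],[0,0,0,0,0,0]]]' |grep -E 'pos|force'; python3 -m creep '[[[0.2,-3,0,0,0,0],[0.2,-2,0,0,0,0],[0,0,0,0,0,0]]]'|grep -E 'pos|force'
```

```text
tool_pos: [0.4259, 0.1237, 0.3176]
contact_force: [0.3, 4.3, 0.8]
tool_pos: [0.4261, 0.1206, 0.3176]
contact_force: [-1.0, 1.8, 1.4]
```

```bash
for i in 1 2 3; do python3 -m creep '[[[0.2,-2,0,0,0,0],[0,-1,0,0,0,0]]]' |grep -E 'pos|force'; done
```

```text
tool_pos: [0.4262, 0.1194, 0.3176]
contact_force: [1.9, 3.2, 0.2]
tool_pos: [0.4263, 0.1181, 0.3176]
contact_force: [0.9, 4.3, 0.3]
tool_pos: [0.4264, 0.1169, 0.3176]
contact_force: [-0.1, 4.6, 0.6]
```

```bash
for i in 1 2 3; do python3 -m creep '[[[0,-3,0,0,0,0],[0,-3,0,0,0,0]]]' |grep -E 'pos|force'; done; python3 -c "
from h import *
print(robot.observe()['qpos'])"
```

```text
tool_pos: [0.4263, 0.1155, 0.3174]
contact_force: [4.0, 29.3, -4.6]
tool_pos: [0.4263, 0.1143, 0.3173]
contact_force: [2.8, 23.3, -3.1]
tool_pos: [0.4264, 0.1131, 0.3172]
contact_force: [4.6, 24.7, -3.8]
[0.07263566 0.2041885  2.07012283 0.1198766  0.33385593 1.42277546]
```

```bash
python3 -m creep '[[[0,1,0,0,0,0],[0,0,-0.4,0,0,0],[0,0,-0.4,0,0,0],[0,0,-0.4,0,0,0]]]' -1 >/dev/null; python3 -m creep '[[[-15,0,26,0,0,0],[-18,0,30,0,0,0],[0,0,0,0,0,0]]]'; python3 -c "
from h import *
plan(frombed([.121,-.204,.18]),orient('y'))
a=viewer.read_camera('wrist'); np.save('w9.npy',toolT()); cv2.imwrite('pics/w9.png',a)"
```

```text
time: 25.28
tool_pos: [0.3925, 0.1154, 0.3703]
tool_rot: [-3.126, -0.527, 0.118]
contact_force: [0.7, 0.3, 0.5]
opening: 0.0538
t 25.28 F [0.7 0.3 0.5] op 0.0538 tcp target [ 0.416 -0.077  0.382]
total [  23.6 -192.1   11.8] [-0.81  0.12 -2.23] rows 5 each [  4.7 -38.4   2.4] [-0.16  0.02 -0.45]
```

```bash
python3 -m creep '[[[4.7,-38,5,-0.16,0,-0.45],[4.7,-38,4,-0.16,0,-0.45],[4.7,-38,2.4,-0.16,0,-0.45],[4.7,-38,0,-0.16,0,-0.45],[4.7,-38,0,-0.16,0,-0.45]]]' -1 >/dev/null; python3 -m creep '[[[0,0,-0.4,0,0,0]]]'; python3 -c "
from h import *
a=viewer.read_camera('wrist'); np.save('w10.npy',toolT()); cv2.imwrite('pics/w10.png',a)
plan(frombed([.121,-.204,.18]),orient('y'))
plan(frombed([.121,-.204,.124]),orient('y'))"
```

```text
time: 25.83
tool_pos: [0.4162, -0.0806, 0.378]
tool_rot: [3.138, -0.527, 0.096]
contact_force: [0.7, -0.4, 0.1]
opening: 0.0913
t 25.88 F [ 0.3  0.3 -0.4] op 0.0917 tcp target [ 0.416 -0.077  0.382]
total [0.5 1.7 4.8] [ 0.05  0.09 -0.44] rows 1 each [0.5 1.7 4.8] [ 0.05  0.09 -0.44]
t 25.88 F [ 0.3  0.3 -0.4] op 0.0917 tcp target [ 0.444 -0.074  0.334]
total [ 28.4   4.1 -43.7] [ 0.05  0.09 -0.44] rows 2 each [ 14.2   2.1 -21.9] [ 0.03  0.04 -0.22]
```

View pics/w10.png

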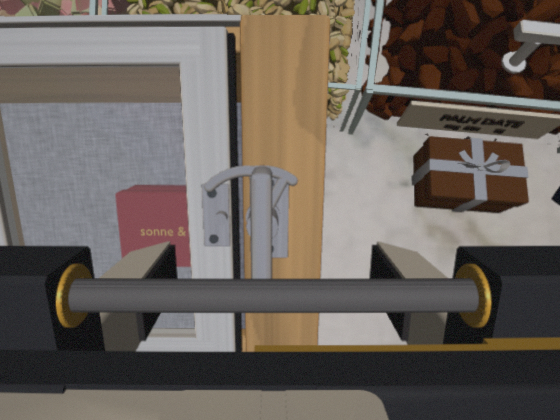

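The sash is shut with the red box under the glass, and the wing at u≈262 is between the fingers (gap centre about 273). Grip the wing and turn it.

```bash
python3 -m creep '[[[14,2,-21,0,0,0],[14,2,-21,0,0,0],[0,0,-0.4,0,0,0]]]' >/dev/null; python3 -c "
from h import *
plan(frombed([.121,-.204,.124]),orient('y'))"; python3 -m creep '[[[0,0,-0.4,0,0,0],[0,0,-0.4,0,0,0],[0,0,-0.4,0,0,0],[0,0,-0.4,0,0,0],[0,0,-0.4,0,0,0]]]' 1 35 >/dev/null; python3 -m creep '[[[0,0,-0.4,0,0,0],[0,0,-0.4,0,0,0],[0,0,-0.4,0,0,0],[0,0,-0.4,0,0,0],[0,0,-0.4,0,0,0]]]'; python3 -c "
from h import *
plan(frombed([.121,-.204,.124]),orient('y'))"
```

```text
t 26.13 F [-0.9 -0.1  0.3] op 0.0917 tcp target [ 0.444 -0.074  0.334]
total [0.2 1.  1.2] [ 0.07  0.01 -0.1 ] rows 1 each [0.2 1.  1.2] [ 0.07  0.01 -0.1 ]
time: 26.97
tool_pos: [0.4422, -0.0719, 0.3303]
tool_rot: [3.14, -0.524, 0.095]
contact_force: [0.1, -0.1, -0.3]
opening: 0.0298
t 26.97 F [ 0.1 -0.1 -0.3] op 0.0298 tcp target [ 0.444 -0.074  0.334]
total [ 1.8 -2.3  3.3] [ 0.09  0.05 -0.41] rows 1 each [ 1.8 -2.3  3.3] [ 0.09  0.05 -0.41]
```

```bash
python3 -m creep '[[[0.5,-2,3,0,0,0],[0,0,-0.1,0,0,0],[0,0,-0.3,0,0,0],[0,0,-0.3,0,0,0],[0,0,-0.3,0,0,0]]]'; python3 -c "
from h import *
plan(frombed([.121,-.204,.124]),orient('y'))"
```

```text
time: 27.38
tool_pos: [0.4426, -0.0726, 0.3334]
tool_rot: [-3.139, -0.524, 0.095]
contact_force: [-4.5, -1.3, 4.5]
opening: 0.012
t 27.38 F [-4.5 -1.3  4.5] op 0.012 tcp target [ 0.444 -0.074  0.334]
total [ 1.4 -1.7  0.3] [-0.16  0.03 -0.52] rows 1 each [ 1.4 -1.7  0.3] [-0.16  0.03 -0.52]
```

```bash
for i in 1 2; do python3 -m creep '[[[0,0,-0.4,-3.4,-0.3,6],[0,0,-0.4,-3.4,-0.3,6],[0,0,-0.4,-3.4,-0.3,6],[0,0,-0.4,-3.4,-0.3,6],[0,0,-0.4,-3.4,-0.3,6]]]'|grep -vE open; python3 -c "
from h import *
plan(frombed([.121,-.204,.124]),orient('x'));s=robot.observe();print(s['torque']@Rb[:,2])"; done
```

```text
time: 27.8
tool_pos: [0.4427, -0.0731, 0.3334]
tool_rot: [2.821, -0.422, 0.787]
contact_force: [-2.0, 1.4, 4.8]
t 27.8 F [-2.   1.4  4.8] op 0.0121 tcp target [ 0.444 -0.074  0.334]
total [ 1.3 -1.1  0.2] [-27.3   -2.59  46.55] rows 8 each [ 0.2 -0.1  0. ] [-3.41 -0.32  5.82]
-0.039957423715334
time: 28.22
tool_pos: [0.4431, -0.0736, 0.3336]
tool_rot: [2.643, -0.166, 1.385]
contact_force: [-2.9, 1.2, 5.5]
t 28.22 F [-2.9  1.2  5.5] op 0.0115 tcp target [ 0.444 -0.074  0.334]
total [ 0.9 -0.7  0.1] [-9.62 -0.95 15.51] rows 3 each [ 0.3 -0.2  0. ] [-3.21 -0.32  5.17]
-0.33975940986661984
```

```bash
python3 -m creep '[[[0,0,-0.4,-3.4,-0.3,6],[0,0,-0.4,-3.4,-0.3,6],[0,0,-0.4,-3.4,-0.3,6],[0,0,-0.4,-3.4,-0.3,6]]]'|grep -vE open; python3 -c "
from h import *
plan(frombed([.121,-.204,.124]),orient('x'));s=robot.observe();print(s['torque']@Rb[:,2])";  python3 -m creep '[[[0,0,-0.4,-3.4,-0.3,6],[0,0,-0.4,-3.4,-0.3,6]]]'|grep -vE xx; python3 -c "
from h import *
plan(frombed([.121,-.204,.124]),orient('x'));s=robot.observe();print(s['torque']@Rb[:,2])"
```

```text
time: 28.55
tool_pos: [0.4434, -0.0739, 0.3337]
tool_rot: [2.624, 0.079, 1.821]
contact_force: [-2.7, -0.8, 3.9]
t 28.55 F [-2.7 -0.8  3.9] op 0.0133 tcp target [ 0.444 -0.074  0.334]
total [ 0.6 -0.3 -0.1] [ 4.53  0.4  -9.29] rows 2 each [ 0.3 -0.2 -0. ] [ 2.27  0.2  -4.65]
-1.0573493332543042
time: 28.72
tool_pos: [0.4436, -0.0745, 0.3336]
tool_rot: [2.655, 0.197, 2.038]
contact_force: [-3.0, -0.2, 5.3]
opening: 0.017
t 28.72 F [-3.  -0.2  5.3] op 0.017 tcp target [ 0.444 -0.074  0.334]
total [0.4 0.2 0. ] [ 11.52   1.09 -21.49] rows 4 each [0.1 0.1 0. ] [ 2.88  0.27 -5.37]
-1.6884264530791138
```

```bash
python3 -m creep '[[[0,0,-0.4,0,0,0],[0,0,-0.4,0,0,0],[0,0,-0.4,0,0,0],[0,0,-0.4,0,0,0],[0,0,-0.4,0,0,0]]]' -1 |tail -2; python3 -m creep '[[[-10,0,17,0,0,0],[-18,0,31,0,0,0],[-18,0,31,0,0,0],[0,0,30,0,0,0],[0,0,0,0,0,0]]]'; python3 -c "
from h import *
T=toolT(); a=viewer.read_camera('wrist'); b=viewer.read_camera('side'); cv2.imwrite('pics/w11.png',a); cv2.imwrite('pics/s11.png',b)
# expected pixels of the wing ends if locked (wing along bed y, z .125) vs free
for nm,d in (('locked',[0,1,0]),('free',[1,0,0])):
  for sg in (1,-1): print(nm,proj('side',frombed(np.array([.121,-.204,.127])+np.array(d)*.037*sg)).round(1),proj('wrist',frombed(np.array([.121,-.204,.127])+np.array(d)*.037*sg),T).round(1))
"
```

```text
contact_force: [0.8, 0.8, -0.1]
opening: 0.0457
time: 29.55
tool_pos: [0.3951, -0.0745, 0.4415]
tool_rot: [2.66, 0.187, 2.028]
contact_force: [0.7, -0.2, 0.4]
opening: 0.0791
locked [246.6 168.6] [278.5 165.4]
locked [263.  177.5] [238.7 255.4]
free [265.3 162.9] [304.1 231.3]
free [243.7 183.2] [210.6 191.9]
```

```bash
python3 -c "
from h import *
b=cv2.imread('pics/s11.png').astype(int); 
for n in('side0','side1'):
    d=np.abs(b-cv2.imread(f'pics/{n}.png')).max(2)
    for nm,(u0,u1,v0,v1) in dict(lock=(238,276,160,196),pull=(203,236,138,175),rightstile=(215,290,150,215)).items():
        q=d[v0:v1,u0:u1]; print(n,nm,'frac>25',(q>25).mean().round(3),'mean',q.mean().round(1))
# ray-based: profile for wing in wrist: Hough line direction of steel wing near the lock
a=cv2.imread('pics/w11.png'); g=cv2.cvtColor(a,6)[150:275,200:320]
L=cv2.HoughLinesP(cv2.Canny(g,60,150),1,np.pi/180,25,minLineLength=35,maxLineGap=4)
T=toolT()
for l in (L[:,0] if L is not None else []):
    p,q=[bedc(onbed('wrist',(200+x,150+y),.127,T)) for x,y in (l[:2],l[2:])]; print(l.tolist(),p.round(3)[:2],q.round(3)[:2],np.degrees(np.arctan2(*(q-p)[1::-1])).round(1))
"
```

```text
side0 lock frac>25 0.104 mean 10.4
side0 pull frac>25 0.224 mean 19.6
side0 rightstile frac>25 0.054 mean 6.9
side1 lock frac>25 0.104 mean 10.4
side1 pull frac>25 0.192 mean 17.9
side1 rightstile frac>25 0.054 mean 6.8
[81, 36, 119, 52] [ 0.124 -0.178] [ 0.153 -0.177] 0.6
[0, 69, 41, 86] [ 0.08  -0.223] [ 0.112 -0.223] 0.0
[40, 89, 73, 2] [ 0.112 -0.226] [ 0.109 -0.158] 92.7
[36, 95, 55, 42] [ 0.111 -0.231] [ 0.109 -0.189] 93.6
[60, 93, 116, 117] [ 0.127 -0.223] [ 0.172 -0.223] -0.7
[1, 69, 38, 84] [ 0.081 -0.223] [ 0.109 -0.223] 0.5
[83, 32, 119, 47] [ 0.124 -0.174] [ 0.152 -0.174] 0.8
[38, 87, 54, 43] [ 0.11  -0.225] [ 0.108 -0.19 ] 93.3
```

```bash
python3 -c "
from h import *
p=frombed([.06,-.02,.09]); print('px for 4.5mm',proj('side',p+Rb[:,1]*.0045)-proj('side',p))
f=lambda n:cv2.cvtColor(cv2.imread(f'pics/{n}.png'),6).astype(np.float32)
b=f('s11')
for n in('side0','side1'):
    a=f(n)
    for nm,(u0,u1,v0,v1) in dict(sashcorner=(193,215,178,205),sashbr=(212,240,200,217),sashtop=(255,290,140,160),casefix=(225,320,215,262)).items():
        M=np.eye(2,3,dtype=np.float32)
        try: cc,M=cv2.findTransformECC(a[v0:v1,u0:u1],b[v0:v1,u0:u1],M,cv2.MOTION_TRANSLATION,(3,200,1e-5)); print(n,nm,round(cc,3),M[:,2].round(2))
        except cv2.error as e: print(n,nm,'fail')
"
```

```text
px for 4.5mm [-0.75160529 -0.48843696]
side0 sashcorner 0.999 [-0.04 -0.01]
side0 sashbr 0.998 [-0.06 -0.  ]
side0 sashtop 0.999 [-0.04 -0.01]
side0 casefix 0.99 [ 0.01 -0.  ]
side1 sashcorner 0.999 [-0.03 -0.01]
side1 sashbr 0.998 [-0.05 -0.01]
side1 sashtop 0.999 [-0.06 -0.02]
side1 casefix 1.0 [-0.  0.]
```

```bash
python3 -c "
from h import *
s=robot.observe(); print(s['time'],s['contact_force'],np.abs(s['qvel']).max()); print(robot.hand_in())"
```

```text
29.65 [ 0.10514482  0.60492868 -1.11180825] 0.04136359896446335
the job is handed in; nothing more can be done
None
```

I handed the job in at 29.7 s. The plain red box is flat in the right bay, the sash is shut over it, and the lock is turned back to its stop. No verdict was reported.

**Last checks**
- **Lock:** the wing's edges in the final wrist image lie at about 93° to the slope, which is the locked stop. Torque at the end of the turn also rose to about 1.7 N m, with the grip slipping.
- **Sash:** its outline in the side camera is within about 0.06 px of where it was when locked at the start. That is roughly 0.3 mm, where a loose sash would show about 0.9 px.
- **Box:** I saw it let go and flat on the bed, and later under the closed glass. I did not view it again after the final turn of the lock.
- **Bow boxes:** no move went near them. The brown one looked untouched in the wrist images, but I did not measure either one's displacement.
- **Robot:** it stood clear of everything, with contact force close to zero.

**What did not go as planned**
- The first grip on the lock sat too deep and closed on a 19 mm wide part below the wing, so I raised it.
- The first grip on the box was too high, so I took it again.
- At the full 30° tilt, joint 5 hit its limit over the bay. I laid the box with the tool about 6° off square to the bed, and it settled flat.
- The side-image comparison around the pull bar and the lock differed from the start image. I did not find the cause. The sash outline and the lock angle both contradict any movement there.

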